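# Free a pinned nozzle carrier and rack it with the wash trays

## Robot

A 6-joint arm with a two-finger parallel gripper is mounted at the origin on the work surface. World frame = base frame: x ahead of the robot, y to its left, z up, the work surface at z = 0. Lengths are in mm, angles in degrees, forces in N, time in s.
With the tool pointing down it reaches from about 300 to 775 mm from the base axis. Payload 14.6 kg.
Tool frame: the origin (TCP) lies between the finger pads; the fingertips stand 8 mm ahead of it and the grasp point (between the pads) lies 11 mm behind it; z points along the fingers, y is the line along which they close (so a half turn about z gives the same grasp; the last joint's range is limited). The gripper opens to 85 mm and grips with 20 to 120 N. Pads are 22 mm wide; open, the fingers measure 114 mm over their backs; the gripper's body (76 mm by 85 mm) begins 54 mm behind the grasp point. The pads swing forward as they close: fully open they stand 13 mm farther back than shut.
Start: joints at [-77.384, 17.183, 87.147, -0, 75.671, -3.816], TCP at [155.58, -527.527, 239.281] pointing down, gripper open.
Joint ranges: [-173.82, 173.82], [-45.26, 126.66], [13.44, 144.39], [-59.66, 239.66], [0, 175.72], [-146.38, 146.38]. Speed limits (degrees/s): [127.2, 127.2, 147.25, 180, 180, 180].

## Interface

Orientations are given as a 3x3 rotation matrix whose columns are the frame's x, y, z axes.
In Python, from bench import bot gives the robot as it stands. The module is installed in compiled form; this text tells all that it offers.
- The arm moves only by the shell command python3 -m inch 'ROWS'. ROWS is JSON, a list of rows, each an object of numbers: "claw": the finger opening in mm, from 0 to 85.4; "tx", "ty", "tz": the shift along the tool's x, y, z in mm; "ax", "ay", "az": the turn, a rotation vector about the tool's x, y, z in degrees. A call has 1 to 12 rows; each row shifts and turns the commanded pose from where the row before left it, along the tool's axes as they then stand; what a row does not reach is not made up. A row lasts 1/12 s, in which the tool goes at most 41.7 mm and 7.16 degrees, less where a joint would pass 70% of its speed; a pose out of reach is approached as far as the arm can. A call with a gripper value outside its range is refused whole. The fingers move at their own pace and stop on an object; the grip force is fixed at half the most. Time passes only in rows, so rows that do not move let the fingers close. It gives the time, the measured TCP pose, the force, the opening and the grip force at its end, in the units of the state.
- bot.read_state(): the state, without advancing time (a new reading comes with each control period).
- bot.camera(name): name is "side" or "top" or "wrist"; returns a dict with "frame" (420x560x3 uint8, red, green, blue), "z_map" (420x560 float32, mm along the optical axis (not along the pixel's ray), 0 where there is no reading), "fx", "fy", "cx", "cy" (pixels), "dist_coeffs" ([k1, k2, p1, p2, k3] as OpenCV has them; the pictures are not rectified), "R" (3x3) and "t" (3): a world point X has camera coordinates R X + t. Camera axes: x right, y down, z forward; pixel columns grow to the right and rows downward; lengths in mm; the calibration is good to about 2 mm. A picture is of the moment at which its call begins.
- bot.job_done(): hands the job in; it is judged then, once.
The state is a dict: "clock": time; "joint_pos": joint angles; "joint_velocities": joint speeds; "joint_efforts": joint torques, N m; "eef_pos": TCP position; "ee_rot": TCP orientation; "force": force on the tool from outside, world axes, zero at the start; "moment": the same for the moment, N m; "finger_gap": opening from 0.0 (shut) to 1.0 (fully open); "gripper_force": force on a finger pad.
Only numpy, scipy, OpenCV 4.12 (cv2) and the standard library are available. Lean on these libraries where they do the work, as an engineer would, in place of code of your own. Each camera call takes 0.05 s, during which the arm holds its last target. There are 200 camera calls.

## Task

Pull up the spring plunger on the blue fixture and twist it so that it stays up by itself, slide the nozzle carrier out from under the bracket and lower it over the four posts of the empty stand as the bottom tier. Then stack every steel tray that is there on top of it, in any order, each flat with all four corner holes over the posts and fully down, and twist the plunger back so that it springs down again. Leave the other things on the bench where they are.

Things in the scene. Friction and masses are not known exactly. Their poses are not given: they have to be found in the camera images.
- plunger (a joint): height of the sprung plunger, m: 0 = down, its pin through the carrier's tongue; up to 0.020. Spring 3.6 N at 0, 7 N at 0.012. A cross bar sits in the collar's slot, so it twists only when raised 0.012 or more (0.015 is comfortable); twisted, it rests on the collar at about 0.0115 with the pin clear of the carrier. Twisted back to 0 and let go, it springs down
- latch (a joint): twist of the plunger knob in rad about the vertical: 0 = cross bar over its slot, grows anticlockwise seen from above to a stop at 1.3; well latched from 0.8 up; within 0.1 of 0 it can drop
- knob (a point): black wing knob on the plunger, 34 mm long, 12 thick, 24 tall. This point: on the twist axis, 10 mm under the knob's top, 70 mm above the bench when down; rises and turns with the knob: x along the wing, y across its 12 mm, z up. At twist 0 the wing lies along the fixture's x. Top of the collar under it: 46 mm above the bench
- fixture_seat (a point): blue fixture fixed to the bench, base 230 x 150 x 12 mm. This point: on the base's top under the seated carrier's centre. The plunger is 105 mm along +x; the carrier slides out along -x (towards the robot) between low guides. A bracket 4 mm over the carrier's tongue starts 88 mm along +x: slide the carrier 35 mm or more (50 is comfortable) before lifting
- carrier_grip (a point): nozzle carrier: aluminium plate 160 x 110 x 8 mm, tongue 40 mm long, 30 wide at its +x end; 14 mm square corner holes at x +-68, y +-43 mm; dark grip fin on its centre, 40 mm long in x, 12 thick in y, 32 tall; nozzles up to 25 mm tall. This point: in the fin on the plate's centre, 22 mm over the plate top, 30 mm over its underside; x towards the tongue, z up. 0.35-0.55 kg
- stand_top (a point): fixed stand: aluminium base plate 190 x 140 x 10 mm, four 10 mm steel posts with tapered tips at x +-68, y +-43 mm, rising 155 mm above the plate. This point: on top of the plate at its centre; x along the long side. Seated, the carrier's grip point is 30 mm above this point, those of the trays 72, 114 and 156 mm; each may be turned by half a turn
- tray0_grip (a point): steel tray: 160 x 110 x 6 mm plate on two 36 mm tall runners (at x +-52 mm); 14 mm square corner holes at x +-68, y +-43 mm; dark grip fin on its centre, 40 mm long in x, 12 thick in y, 32 tall; nozzles on it up to 25 mm tall. This point: in the fin on the tray's centre, 22 mm over the plate top, 64 mm over the runners' underside; x along the long side, z up. 0.2-0.4 kg; may be absent
- tray1_grip (a point): steel tray: 160 x 110 x 6 mm plate on two 36 mm tall runners (at x +-52 mm); 14 mm square corner holes at x +-68, y +-43 mm; dark grip fin on its centre, 40 mm long in x, 12 thick in y, 32 tall; nozzles on it up to 25 mm tall. This point: in the fin on the tray's centre, 22 mm over the plate top, 64 mm over the runners' underside; x along the long side, z up. 0.2-0.4 kg; may be absent
- tray2_grip (a point): steel tray: 160 x 110 x 6 mm plate on two 36 mm tall runners (at x +-52 mm); 14 mm square corner holes at x +-68, y +-43 mm; dark grip fin on its centre, 40 mm long in x, 12 thick in y, 32 tall; nozzles on it up to 25 mm tall. This point: in the fin on the tray's centre, 22 mm over the plate top, 64 mm over the runners' underside; x along the long side, z up. 0.2-0.4 kg; may be absent
- tray0: body of the tray, origin under its centre
- tray1: body of the tray, origin under its centre
- tray2: body of the tray, origin under its centre
- carrier: body of the carrier, origin under its centre
- can: bystander: grey spray can, 52 mm across, 150 mm tall; origin under its centre
- bowl: bystander: amber filter bowl, 76 mm across, 80 mm tall; origin under its centre
- socket: bystander: steel socket, 30 mm across, 40 mm tall; origin under its centre
- fitting: bystander: brass fitting, 28 mm across, 30 mm tall; origin under its centre
- wing: the wing knob as a body; origin on the twist axis at the bar, 37 mm above the bench when down
Things that resemble listed ones, but are neither listed nor needed, are in the scene too. Leave any purple or yellow look-alike of the tray0 alone.

How it is judged (in metres and radians):
On the way, in this order (a step that is already met when the one before it is completed fails the run):
1. the plunger is up, twisted and stays up by itself, the knob let go (value of joint plunger above 0.009 m and value of joint latch above 0.6 rad and contact force between the fingers and wing below 0.3 N), for 0.3 s.
2. the carrier is down over the four posts on the stand's base, let go (horizontal distance between carrier_grip and stand_top below 0.006 m and angle between the x axis of carrier_grip and the x axis of stand_top, either way round below 0.08 rad and angle between carrier_grip's own z axis and vertical below 0.05 rad and z of carrier_grip in the frame of stand_top between 0.026 and 0.034 m and contact force between the fingers and carrier below 0.3 N), for 0.3 s.
At the end, for the whole second after the job is handed in: the carrier lies on the stand's base and every tray present is stacked on it over the posts: centre within 6 mm of the stand's, turned under 0.08 rad (or half a turn) and tilted under 0.05 rad from it, height within 4 mm of a tier; the plunger is down (under 3 mm); all at rest and let go (horizontal distance between each of carrier_grip, tray0_grip, tray1_grip, tray2_grip and stand_top below 0.006 m and angle between the x axis of each of carrier_grip, tray0_grip, tray1_grip, tray2_grip and the x axis of stand_top, either way round below 0.08 rad and angle between each of carrier_grip, tray0_grip, tray1_grip, tray2_grip's own z axis and vertical below 0.05 rad and z of carrier_grip in the frame of stand_top between 0.026 and 0.034 m and (z of tray0_grip in the frame of stand_top between 0.068 and 0.076 m or z of tray0_grip in the frame of stand_top between 0.11 and 0.118 m or z of tray0_grip in the frame of stand_top between 0.152 and 0.16 m) and (z of tray1_grip in the frame of stand_top between 0.068 and 0.076 m or z of tray1_grip in the frame of stand_top between 0.11 and 0.118 m or z of tray1_grip in the frame of stand_top between 0.152 and 0.16 m) and (z of tray2_grip in the frame of stand_top between 0.068 and 0.076 m or z of tray2_grip in the frame of stand_top between 0.11 and 0.118 m or z of tray2_grip in the frame of stand_top between 0.152 and 0.16 m) and value of joint plunger below 0.003 m and linear speed of each of tray0, tray1, tray2, carrier below 0.02 m/s); the robot touches nothing.
It fails at once if the can is moved by more than 50 mm (distance of can from where it was at the start of the episode above 0.05 m).
It fails at once if the bowl is moved by more than 50 mm (distance of bowl from where it was at the start of the episode above 0.05 m).
It fails at once if the socket is moved by more than 50 mm (distance of socket from where it was at the start of the episode above 0.05 m).
It fails at once if the fitting is moved by more than 50 mm (distance of fitting from where it was at the start of the episode above 0.05 m).
Of tray0, tray1, tray2 only 2 to 3 are there at a start; the rules pass over those that are not, and their reading is None.
At some moment in a run one of tray0, tray1, tray2 may be knocked a few centimetres aside while the robot is not near it.
Once in a run the grip may slacken for a moment while it holds something.
It also fails if it takes over 210 s, if anything falls off the work surface, if the arm or the gripper's body presses on something with over 40 N, if the wrist force passes 120 N, or if a joint passes its speed limit or range.

## Working session

There is one attempt and no reset: what is moved stays moved. The work goes in short steps, Python scripts to look and compute and a shell command to move; the robot and the scene stay as the last step left them, time stands still between calls to the robot, and variables do not carry over. Pictures are saved under pics/ and viewed, at most 14 in all, crops included, and the job is handed in when it is done.

```bash
mkdir -p pics; cat > h.py <<'E'
import numpy as np, cv2
from bench import bot
def grab(n):
    c=bot.camera(n); c['K']=np.array([[c['fx'],0,c['cx']],[0,c['fy'],c['cy']],[0,0,1.]]); c['d']=np.array(c['dist_coeffs'],float)
    c['R']=np.array(c['R']);c['t']=np.array(c['t']); return c
def save(c,f): cv2.imwrite('pics/'+f,c['frame'][:,:,::-1])
def plane(c,uv,z):
    p=cv2.undistortPoints(np.array(uv,float).reshape(-1,1,2),c['K'],c['d']).reshape(-1,2)
    r=np.c_[p,np.ones(len(p))]@c['R']; o=-c['R'].T@c['t']
    return o+r*((z-o[2])/r[:,2])[:,None]
def cloud(c):
    h,w=c['z_map'].shape; u,v=np.meshgrid(np.arange(w),np.arange(h))
    p=cv2.undistortPoints(np.stack([u,v],-1).reshape(-1,1,2).astype(float),c['K'],c['d']).reshape(-1,2)
    z=c['z_map'].reshape(-1,1); P=(np.c_[p,np.ones(len(p))]*z-c['t'])@c['R']; P[z[:,0]<=0]=np.nan
    return P.reshape(h,w,3)
def proj(c,X):
    return cv2.projectPoints(np.array(X,float).reshape(-1,1,3),cv2.Rodrigues(c['R'])[0],c['t'],c['K'],c['d'])[0].reshape(-1,2)
E
python3 - <<'E'
from h import *
s=bot.read_state(); print(s)
for n in('top','side'):
    c=grab(n); save(c,n+'0.png'); np.save(n+'0.npy',cloud(c)); print(n,-c['R'].T@c['t'],c['R'][2],c['fx'])
E
```

```text
{'clock': 0.0, 'joint_pos': array([-7.73837107e+01,  1.72171682e+01,  8.71791478e+01,  2.48199606e-04,
        7.56698310e+01, -3.81514625e+00]), 'joint_velocities': array([-0.07826734, -0.11474689, -0.03382894, -0.02751512,  0.00363914,
        0.03770369]), 'joint_efforts': array([-6.16677189e-04, -5.43500984e+01, -3.61795700e+01, -6.01220918e-06,
        3.95931245e-03, -3.02126477e-05]), 'eef_pos': array([ 155.53555524, -527.32692337,  238.71507382]), 'ee_rot': array([[ 9.59159236e-01,  2.82866572e-01, -2.48066973e-04],
       [ 2.82866669e-01, -9.59158577e-01,  1.12752341e-03],
       [ 8.10031164e-05, -1.15164437e-03, -9.99999334e-01]]), 'force': array([-0.3196909 , -0.07454621,  0.44580357]), 'moment': array([ 0.02206678,  0.04636296, -0.04577069]), 'gripper_force': 0.0, 'finger_gap': 0.9996039675351684}
top [ 379.57600474   70.42706452 1063.90983704] [ 0.15453665  0.0184205  -0.98781532] 414.5836542544396
side [  526.41105285 -1041.86560901   768.71563172] [ 0.02246025  0.85314249 -0.52119423] 517.0540060696308
```

View pics/top0.png

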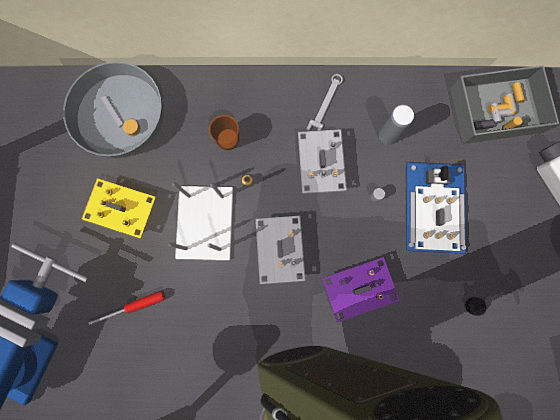

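View pics/side0.png

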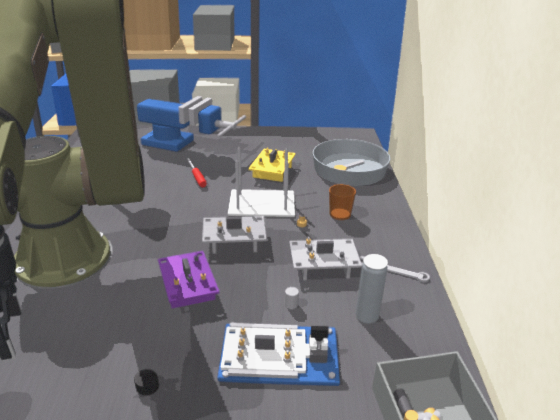

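```bash
cat > m.py <<'E'
from h import *
import sys
def rect(c,P,box,z,tol=5,col=None):
    # plate region in pixel box at height z: min area rect in world, plus fin above
    u0,v0,u1,v1=box; m=np.zeros(P.shape[:2],np.uint8)
    sub=np.abs(P[v0:v1,u0:u1,2]-z)<tol
    if col is not None: sub&=col(c['frame'][v0:v1,u0:u1].astype(int))
    m[v0:v1,u0:u1]=sub
    m=cv2.morphologyEx(m,cv2.MORPH_OPEN,np.ones((3,3)))
    k,_=cv2.findContours(m,cv2.RETR_EXTERNAL,cv2.CHAIN_APPROX_NONE); k=max(k,key=cv2.contourArea)
    W=plane(c,k.reshape(-1,2),z)[:,:2].astype(np.float32)
    return cv2.minAreaRect(W)
E
python3 - <<'E'
from m import *
c=grab('top');P=cloud(c)
for n,b,z in(('trayA',(245,200,320,295),42),('trayB',(290,120,365,200),42),('stand',(165,175,245,270),10),('carrier',(400,170,475,250),20),('fixbase',(395,155,480,260),12)):
    print(n,rect(c,P,b,z,3 if z<30 else 8))
for n,(u,v) in dict(trayA=(265,270),finA=(289,238),finB=(328,152),trayB=(310,165),stand=(205,225),carr=(425,215),fin=(441,210),knob=(437,172),knob2=(443,174),fix=(415,170),bench=(260,220)).items(): print(n,P[v,u].round(1),c['frame'][v,u])
i=cv2.resize(c['frame'][120:300,160:480],None,fx=2.5,fy=2.5,interpolation=cv2.INTER_CUBIC); cv2.imwrite('pics/top1.png',i[:,:,::-1])
E
```

```text
trayA ((437.1017150878906, 82.63972473144531), (160.0269012451172, 109.9981689453125), 4.632455348968506)
trayB ((661.71875, -21.816909790039062), (161.17613220214844, 110.39966583251953), 3.9789023399353027)
stand ((506.7043151855469, 276.734375), (137.242431640625, 188.0083770751953), 89.15177917480469)
carrier ((518.8297729492188, -315.99200439453125), (163.8238983154297, 115.07987213134766), 9.287520408630371)
fixbase ((628.3345336914062, -272.8958435058594), (52.12714385986328, 73.6905746459961), 87.65645599365234)
trayA [385.4 117.   41. ] [168 164 167]
finA [463.7  58.9  46.3] [112 111 113]
finB [683.  -39.2  44.9] [140 137 140]
trayB [649.5   6.4  42.2] [187 184 188]
stand [498.3 273.9  10.8] [243 243 242]
carr [ 526.5 -285.7   21.1] [244 243 244]
fin [ 534.9 -315.4   51.6] [102  99 104]
knob [ 633.2 -313.9   42.4] [244 243 243]
knob2 [ 619.7 -315.3   77. ] [35 37 37]
fix [ 646.8 -269.6    8. ] [ 51  97 170]
bench [508.8 131.3  37.9] [139 140 140]
```

View pics/top1.png

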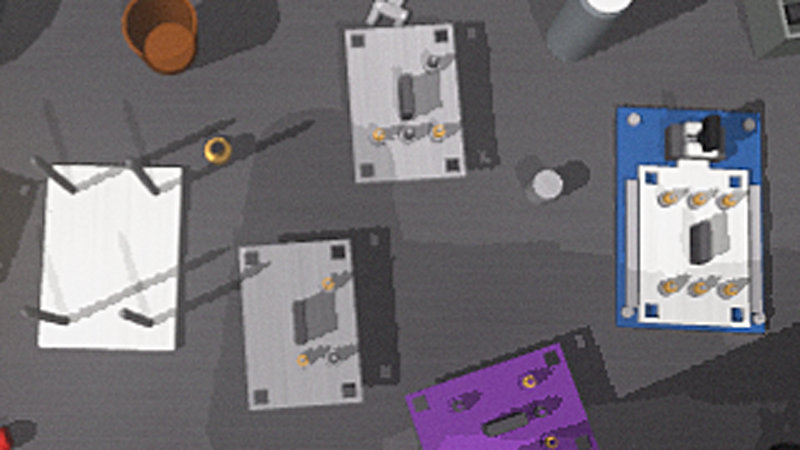

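```bash
cat >> m.py <<'E'
H4=np.array([[68,43],[68,-43],[-68,43],[-68,-43.]])
def fit(W,L):  # rigid 2D fit L->W
    a=W-W.mean(0);b=L-L.mean(0)
    th=np.arctan2((b[:,0]*a[:,1]-b[:,1]*a[:,0]).sum(),(a*b).sum())
    R=np.array([[np.cos(th),-np.sin(th)],[np.sin(th),np.cos(th)]])
    t=W.mean(0)-R@L.mean(0); res=W-(L@R.T+t)
    return t,np.degrees(th),np.linalg.norm(res,axis=1)
def holes(c,xy,yaw,z,L=H4,r=None,n=2,it=3):
    g=c['frame'].astype(np.float32)@np.array([1,.0,.0],np.float32)
    for _ in range(it):
        th=np.radians(yaw);R=np.array([[np.cos(th),-np.sin(th)],[np.sin(th),np.cos(th)]])
        X=np.c_[L@R.T+xy,np.full(len(L),z)]; out=[]
        for x in X:
            q=proj(c,[x,x+[9,0,0]]); s=np.linalg.norm(q[1]-q[0]) if r is None else r
            u,v=q[0]; u0,v0=int(round(u-s*1.3)),int(round(v-s*1.3)); k=int(round(2.6*s))+1
            w=g[max(v0,0):v0+k,max(u0,0):u0+k]
            if w.size<9: out.append([np.nan]*2); continue
            lo,hi=np.percentile(w,5),np.percentile(w,80); wt=np.clip((lo*.4+hi*.6-w),0,None)
            yy,xx=np.mgrid[max(v0,0):max(v0,0)+w.shape[0],max(u0,0):max(u0,0)+w.shape[1]]
            out.append([(wt*xx).sum()/wt.sum(),(wt*yy).sum()/wt.sum()])
        out=np.array(out); W=plane(c,out,z)[:,:2]; ok=~np.isnan(W[:,0])
        t,yaw,res=fit(W[ok],L[ok]); xy=t
    return t.round(2),round(yaw,2),res.round(2)
E
python3 - <<'E'
from m import *
c=grab('top')
print('A',holes(c,(437,82.6),4.6,42)); print('B',holes(c,(661.7,-21.8),4,42)); print('C',holes(c,(519,-316),0,20))
P=cloud(c); w=lambda f:f.min(-1)>200
print('carr rect',rect(c,P,(400,170,475,250),20,6,w))
# posts tops: points high
m=(P[:,:,2]>120)&(P[:,:,2]<170); m[:,:160]=0;m[:,260:]=0
for i in range(4): pass
n,l,s,ce=cv2.connectedComponentsWithStats(m.astype(np.uint8))
for i in range(1,n):
    q=P[l==i]; print(s[i,4],q.mean(0).round(1),q[q[:,2].argmax()].round(1))
k=(P[:,:,2]>70)&(P[:,:,2]<90); k[:150]=0;k[200:]=0;k[:,:420]=0;k[:,470:]=0
vv,uu=np.nonzero(k); W=plane(c,np.c_[uu,vv],80)[:,:2].astype(np.float32); print('knob',len(W),cv2.minAreaRect(W))
E
```

```text
A (array([434.95,  80.75]), np.float64(6.16), array([0.5 , 1.21, 1.98, 1.28]))
B (array([662.45, -22.15]), np.float64(4.17), array([1.26, 0.68, 0.83, 1.06]))
C (array([ 519.72, -314.8 ]), np.float64(-0.99), array([1.43, 4.37, 2.36, 1.49]))
carr rect ((524.3545532226562, -316.8512878417969), (107.32044982910156, 167.09498596191406), 87.53164672851562)
34 [573.7 316.  146.8] [572.3 316.9 165. ]
32 [572.4 232.9 144.8] [573.  234.3 163.6]
35 [438.5 317.5 145. ] [440.9 319.7 164.4]
26 [437.8 234.  150.4] [439.6 234.3 163.1]
knob 84 ((624.30126953125, -316.8677062988281), (14.636658668518066, 35.47026824951172), 86.76570129394531)
```

```bash
python3 -m inch '[{"tx":37,"ty":-7},{"tx":37,"ty":-7},{"tx":37,"ty":-7},{"tx":37,"ty":-7},{"tx":37,"ty":-7},{"tx":37,"ty":-7},{"tx":37,"ty":-7},{"tx":37,"ty":-7},{"tx":37,"ty":-7},{"tx":37,"ty":-7},{"tx":37,"ty":-7},{"tx":37,"ty":-7}]'
python3 -m inch '[{"az":6.2},{"az":6.2},{"az":6.2,"claw":40},{},{}]'
python3 - <<'E'
from h import *
c=grab('wrist');save(c,'w1.png');print(-c['R'].T@c['t'],c['R'],c['fx']); print(bot.read_state()['eef_pos'])
E
```

```text
[ 224.27641222 -507.19836827  372.59066242] [[ 0.2828443  -0.95916405 -0.00184881]
 [-0.91903515 -0.27156155  0.28570741]
 [-0.27454235 -0.07911159 -0.95831511]] 341.11812577043986
[ 155.54621141 -527.43099616  239.01742275]invalid input
invalid input
```

View pics/w1.png

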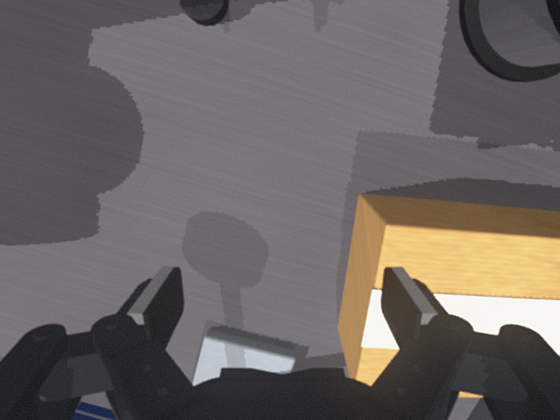

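The picture shows only bench near the start: the arm did not move, because the rows were refused. I will write out every key.

```bash
python3 -m inch '[{"claw":85,"tx":37,"ty":-7,"tz":0,"ax":0,"ay":0,"az":0}]'; python3 -m inch '[{"claw":85,"tx":37,"ty":-7,"tz":0}]';python3 -m inch '[{"claw":85,"tx":37,"ty":-7}]'; python3 -m inch '[{"az":0,"claw":85}]'
```

```text
clock: 0.33
eef_pos: [186.0, -511.9, 238.9]
ee_rot: [[0.96, 0.279, -0.001], [0.279, -0.96, -0.0], [-0.001, -0.0, -1.0]]
force: [-0.2, -0.9, 0.1]
finger_gap: 0.993
gripper_force: 0.0invalid input
invalid input
invalid input
```

```bash
python3 -m inch '[{"claw":60,"tx":37,"ty":-7,"tz":0,"ax":0,"ay":0,"az":0},{"claw":40,"tx":37,"ty":-7,"tz":0,"ax":0,"ay":0,"az":0},{"claw":40,"tx":37,"ty":-7,"tz":0,"ax":0,"ay":0,"az":0},{"claw":40,"tx":37,"ty":-7,"tz":0,"ax":0,"ay":0,"az":0},{"claw":40,"tx":37,"ty":-7,"tz":0,"ax":0,"ay":0,"az":0},{"claw":40,"tx":37,"ty":-7,"tz":0,"ax":0,"ay":0,"az":0},{"claw":40,"tx":37,"ty":-7,"tz":0,"ax":0,"ay":0,"az":0},{"claw":40,"tx":37,"ty":-7,"tz":0,"ax":0,"ay":0,"az":0},{"claw":40,"tx":0,"ty":0,"tz":0,"ax":0,"ay":0,"az":6.2},{"claw":40,"tx":0,"ty":0,"tz":0,"ax":0,"ay":0,"az":6.2},{"claw":40,"tx":0,"ty":0,"tz":0,"ax":0,"ay":0,"az":6.2},{"claw":40,"tx":0,"ty":0,"tz":0,"ax":0,"ay":0,"az":0}]'
python3 - <<'E'
from h import *
c=grab('wrist');save(c,'w2.png');print(-c['R'].T@c['t'],c['fx']); print(bot.read_state()['eef_pos'])
E
```

```text
clock: 1.33
eef_pos: [457.3, -372.7, 239.0]
ee_rot: [[0.999, -0.043, -0.0], [-0.043, -0.999, 0.0], [-0.0, -0.0, -1.0]]
force: [0.7, -0.4, 0.7]
finger_gap: 0.465
gripper_force: 0.0
[ 528.95956459 -376.05112278  372.66371604] 341.11812577043986
[ 457.1736006  -372.82978887  239.10985797]
```

View pics/w2.png

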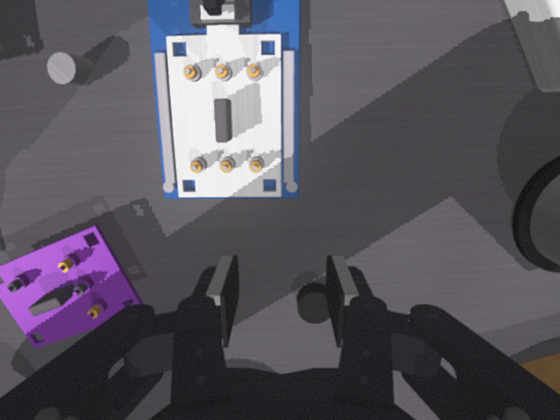

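```bash
python3 - <<'E'
from m import *
c=grab('wrist');P=cloud(c)
print('C',holes(c,(519,-316),-1.5,20))
print(rect(c,P,(150,20,300,200),20,6,lambda f:f.min(-1)>190))
m=(P[:,:,2]>43)&(P[:,:,2]<60)&(c['frame'].max(-1)<130);m[:80]=0;m[160:]=0;m[:,:190]=0;m[:,260:]=0
vv,uu=np.nonzero(m);print('fin',len(vv),P[m].mean(0))
fx=P[20:22,180:190];print(P[33,220],P[10,210])
E
```

```text
C (array([ 519.01, -317.79]), np.float64(-1.68), array([1.76, 1.51, 1.36, 0.53]))
((525.1058959960938, -318.5374450683594), (109.44509887695312, 167.07611083984375), 87.85260772705078)
fin 545 [ 521.07874012 -319.9523582    50.54272295]
[ 601.42973303 -318.73434554   19.53576792] [ 608.70479101 -320.24024294   71.3844474 ]
```

```bash
python3 -m inch '[{"claw":40,"tx":33,"ty":-19,"tz":20,"ax":0,"ay":0,"az":0},{"claw":40,"tx":33,"ty":-19,"tz":20,"ax":0,"ay":0,"az":0},{"claw":40,"tx":32,"ty":-19,"tz":10,"ax":0,"ay":0,"az":0},{"claw":40,"tx":0,"ty":0,"tz":0,"ax":0,"ay":0,"az":0},{"claw":40,"tx":0,"ty":0,"tz":0,"ax":0,"ay":0,"az":0}]'
python3 - <<'E'
from m import *
c=grab('wrist');save(c,'w3.png');P=cloud(c)
m=(P[:,:,2]>73)&(P[:,:,2]<90)&(c['frame'].max(-1)<110)&(abs(P[:,:,0]-622)<40)&(abs(P[:,:,1]+318)<30)
vv,uu=np.nonzero(m);W=plane(c,np.c_[uu,vv],80)[:,:2].astype(np.float32);print('knob',len(vv),uu.mean(),vv.mean(),cv2.minAreaRect(W),P[m].mean(0))
m=(P[:,:,2]>46)&(P[:,:,2]<60)&(c['frame'].max(-1)<130)&(abs(P[:,:,0]-520)<30)&(abs(P[:,:,1]+318)<20)
vv,uu=np.nonzero(m);W=plane(c,np.c_[uu,vv],52)[:,:2].astype(np.float32);print('fin',len(vv),uu.mean(),vv.mean(),cv2.minAreaRect(W))
print('C',holes(c,(519,-317),-2,20)); print(bot.read_state()['eef_pos'])
E
```

```text
clock: 1.85
eef_pos: [555.9, -319.6, 189.3]
ee_rot: [[0.999, -0.032, -0.002], [-0.032, -0.999, 0.001], [-0.002, -0.001, -1.0]]
force: [-0.5, 0.5, 0.5]
finger_gap: 0.473
gripper_force: 0.0
knob 780 283.25897435897434 109.65512820512821 ((625.9888916015625, -322.5578308105469), (11.061417579650879, 32.16111755371094), 88.51284790039062) [ 626.36384795 -322.7789929    78.87909923]
fin 220 284.1 238.22272727272727 ((522.5757446289062, -318.9384765625), (10.227248191833496, 38.436370849609375), 86.56888580322266)
C (array([ 520.26, -318.21]), np.float64(-1.97), array([0.46, 0.41, 4.56, 4.38]))
[ 555.20156432 -320.58178938  190.17979694]
```

View pics/w3.png

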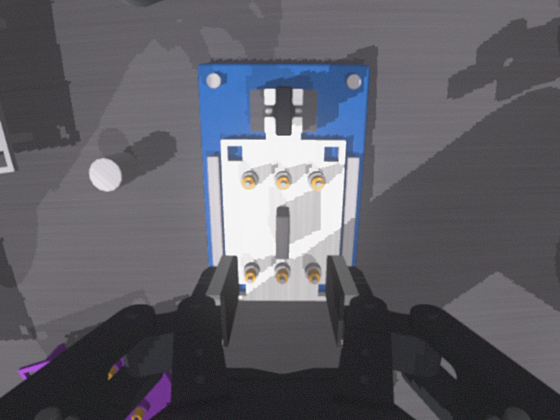

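The wrist picture shows the fixture square to the tool, with the knob at (283,110), the fin at (284,238) and the fingers' midline at column 282. The knob is straight ahead.

```bash
python3 -m inch '[{"claw":40,"tx":35,"ty":-1,"tz":0,"ax":0,"ay":0,"az":0},{"claw":40,"tx":35,"ty":-1,"tz":0,"ax":0,"ay":0,"az":0},{"claw":40,"tx":0,"ty":0,"tz":30,"ax":0,"ay":0,"az":0},{"claw":40,"tx":0,"ty":0,"tz":30,"ax":0,"ay":0,"az":0},{"claw":40,"tx":0,"ty":0,"tz":30,"ax":0,"ay":0,"az":0},{"claw":40,"tx":0,"ty":0,"tz":25,"ax":0,"ay":0,"az":0},{"claw":40,"tx":0,"ty":0,"tz":15,"ax":0,"ay":0,"az":0},{"claw":40,"tx":0,"ty":0,"tz":0,"ax":0,"ay":0,"az":0},{"claw":40,"tx":0,"ty":0,"tz":0,"ax":0,"ay":0,"az":0}]'
```

```text
clock: 2.65
eef_pos: [625.0, -322.2, 61.5]
ee_rot: [[0.999, -0.038, 0.0], [-0.038, -0.999, -0.0], [0.001, 0.0, -1.0]]
force: [0.5, 0.3, 1.3]
finger_gap: 0.47
gripper_force: 0.0
```

```bash
python3 -m inch '[{"claw":0,"tx":0,"ty":0,"tz":1,"ax":0,"ay":0,"az":0},{"claw":0,"tx":0,"ty":0,"tz":0,"ax":0,"ay":0,"az":0},{"claw":0,"tx":0,"ty":0,"tz":0,"ax":0,"ay":0,"az":0},{"claw":0,"tx":0,"ty":0,"tz":0,"ax":0,"ay":0,"az":0},{"claw":0,"tx":0,"ty":0,"tz":0,"ax":0,"ay":0,"az":0},{"claw":0,"tx":0,"ty":0,"tz":0,"ax":0,"ay":0,"az":0}]'
```

```text
clock: 3.15
eef_pos: [625.8, -322.5, 61.8]
ee_rot: [[0.999, -0.038, 0.003], [-0.038, -0.999, -0.002], [0.003, 0.002, -1.0]]
force: [-1.0, -4.5, 6.3]
finger_gap: 0.126
gripper_force: 59.3
```

```bash
python3 -m inch '[{"claw":0,"tx":0,"ty":0,"tz":-6,"ax":0,"ay":0,"az":0},{"claw":0,"tx":0,"ty":0,"tz":-6,"ax":0,"ay":0,"az":0},{"claw":0,"tx":0,"ty":0,"tz":-4,"ax":0,"ay":0,"az":0},{"claw":0,"tx":0,"ty":0,"tz":0,"ax":0,"ay":0,"az":0},{"claw":0,"tx":0,"ty":0,"tz":0,"ax":0,"ay":0,"az":0}]'
```

```text
clock: 3.57
eef_pos: [625.6, -322.4, 76.0]
ee_rot: [[0.999, -0.038, 0.002], [-0.038, -0.999, -0.002], [0.002, 0.002, -1.0]]
force: [6.2, -8.8, -8.7]
finger_gap: 0.125
gripper_force: 58.3
```

```bash
python3 -m inch '[{"claw":0,"tx":0,"ty":0,"tz":-1.5,"ax":0,"ay":0,"az":0},{"claw":0,"tx":0,"ty":0,"tz":0,"ax":0,"ay":0,"az":-6},{"claw":0,"tx":0,"ty":0,"tz":0,"ax":0,"ay":0,"az":-6},{"claw":0,"tx":0,"ty":0,"tz":0,"ax":0,"ay":0,"az":-6},{"claw":0,"tx":0,"ty":0,"tz":0,"ax":0,"ay":0,"az":-6},{"claw":0,"tx":0,"ty":0,"tz":0,"ax":0,"ay":0,"az":-6},{"claw":0,"tx":0,"ty":0,"tz":0,"ax":0,"ay":0,"az":-6},{"claw":0,"tx":0,"ty":0,"tz":0,"ax":0,"ay":0,"az":-6},{"claw":0,"tx":0,"ty":0,"tz":0,"ax":0,"ay":0,"az":-6},{"claw":0,"tx":0,"ty":0,"tz":0,"ax":0,"ay":0,"az":-6},{"claw":0,"tx":0,"ty":0,"tz":0,"ax":0,"ay":0,"az":-6},{"claw":0,"tx":0,"ty":0,"tz":0,"ax":0,"ay":0,"az":0}]'; python3 -m inch '[{"claw":0,"tx":0,"ty":0,"tz":0,"ax":0,"ay":0,"az":0},{"claw":0,"tx":0,"ty":0,"tz":0,"ax":0,"ay":0,"az":0}]';python3 -c "
from bench import bot;print(bot.read_state()['moment'])"
```

```text
clock: 4.57
eef_pos: [625.8, -323.0, 77.5]
ee_rot: [[0.527, 0.85, 0.003], [0.85, -0.527, -0.003], [-0.001, 0.004, -1.0]]
force: [8.3, -12.6, -9.6]
finger_gap: 0.13
gripper_force: 58.5
clock: 4.73
eef_pos: [625.8, -323.0, 77.5]
ee_rot: [[0.533, 0.846, 0.003], [0.846, -0.533, -0.003], [-0.001, 0.004, -1.0]]
force: [9.6, -11.6, -9.6]
finger_gap: 0.129
gripper_force: 58.5
[-2.20321682 -1.54338688  0.00606284]
```

```bash
python3 -m inch '[{"claw":0,"tx":0,"ty":0,"tz":3,"ax":0,"ay":0,"az":0},{"claw":0,"tx":0,"ty":0,"tz":0.5,"ax":0,"ay":0,"az":0},{"claw":35,"tx":0,"ty":0,"tz":0,"ax":0,"ay":0,"az":0},{"claw":35,"tx":0,"ty":0,"tz":0,"ax":0,"ay":0,"az":0},{"claw":35,"tx":0,"ty":0,"tz":0,"ax":0,"ay":0,"az":0},{"claw":35,"tx":0,"ty":0,"tz":0,"ax":0,"ay":0,"az":0},{"claw":35,"tx":0,"ty":0,"tz":-20,"ax":0,"ay":0,"az":0},{"claw":35,"tx":0,"ty":0,"tz":-30,"ax":0,"ay":0,"az":0},{"claw":35,"tx":0,"ty":0,"tz":-30,"ax":0,"ay":0,"az":0},{"claw":35,"tx":0,"ty":0,"tz":0,"ax":0,"ay":0,"az":0},{"claw":35,"tx":0,"ty":0,"tz":0,"ax":0,"ay":0,"az":0}]'
python3 - <<'E'
from m import *
c=grab('top');P=cloud(c)
m=(P[:,:,2]>75)&(c['frame'].max(-1)<80)&(abs(P[:,:,0]-622)<40)&(abs(P[:,:,1]+318)<30)&(P[:,:,2]<105)
vv,uu=np.nonzero(m);W=plane(c,np.c_[uu,vv],91)[:,:2].astype(np.float32);print('knob top',len(vv),cv2.minAreaRect(W) if len(vv) else 0)
c=grab('side');P=cloud(c);m=(P[:,:,2]>75)&(c['frame'].max(-1)<80)&(abs(P[:,:,0]-622)<40)&(abs(P[:,:,1]+318)<30)&(P[:,:,2]<105);print('side',m.sum(),np.percentile(P[m][:,2],[5,50,95]) if m.any() else 0)
i=c['frame'][280:400,200:360];cv2.imwrite('pics/s1.png',cv2.resize(i,None,fx=4,fy=4)[:,:,::-1])
E
```

```text
clock: 5.65
eef_pos: [625.8, -321.6, 155.9]
ee_rot: [[0.532, 0.847, 0.003], [0.847, -0.532, -0.002], [0.0, 0.004, -1.0]]
force: [0.3, -0.5, -1.0]
finger_gap: 0.409
gripper_force: 0.0
knob top 72 ((622.660400390625, -316.6769104003906), (32.70478820800781, 16.81316566467285), 54.88225173950195)
side 132 [77.58029015 89.50386892 92.31635216]
```

View pics/s1.png

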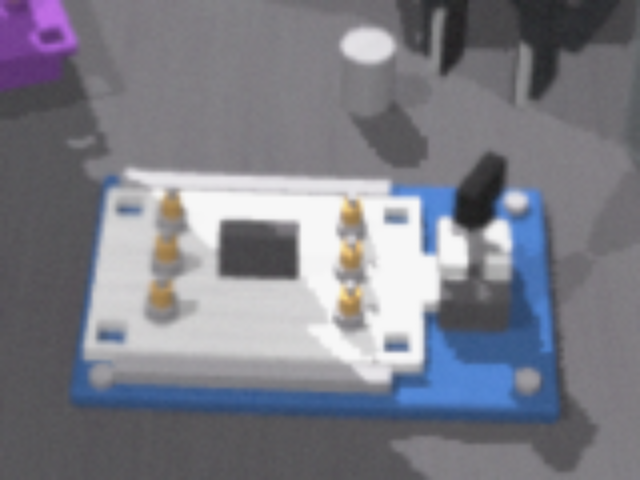

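The crop shows the knob at (480,190) raised and turned; by depth its top is at 91 mm and the wing lies at about 55 degrees. It is latched, so I move on to the carrier fin.

```bash
python3 -m inch '[{"claw":35,"tx":0,"ty":0,"tz":0,"ax":0,"ay":0,"az":6},{"claw":35,"tx":0,"ty":0,"tz":0,"ax":0,"ay":0,"az":6},{"claw":35,"tx":0,"ty":0,"tz":0,"ax":0,"ay":0,"az":6},{"claw":35,"tx":0,"ty":0,"tz":0,"ax":0,"ay":0,"az":6},{"claw":35,"tx":0,"ty":0,"tz":0,"ax":0,"ay":0,"az":6},{"claw":35,"tx":0,"ty":0,"tz":0,"ax":0,"ay":0,"az":6},{"claw":35,"tx":0,"ty":0,"tz":0,"ax":0,"ay":0,"az":6},{"claw":35,"tx":0,"ty":0,"tz":0,"ax":0,"ay":0,"az":6},{"claw":35,"tx":0,"ty":0,"tz":0,"ax":0,"ay":0,"az":6},{"claw":35,"tx":0,"ty":0,"tz":0,"ax":0,"ay":0,"az":6},{"claw":35,"tx":0,"ty":0,"tz":0,"ax":0,"ay":0,"az":0}]'
python3 -m inch '[{"claw":35,"tx":-35,"ty":0.4,"tz":0,"ax":0,"ay":0,"az":0},{"claw":35,"tx":-35,"ty":0.5,"tz":0,"ax":0,"ay":0,"az":0},{"claw":35,"tx":-35,"ty":0.5,"tz":0,"ax":0,"ay":0,"az":0},{"claw":35,"tx":0,"ty":0,"tz":30,"ax":0,"ay":0,"az":0},{"claw":35,"tx":0,"ty":0,"tz":30,"ax":0,"ay":0,"az":0},{"claw":35,"tx":0,"ty":0,"tz":10,"ax":0,"ay":0,"az":0},{"claw":35,"tx":0,"ty":0,"tz":0,"ax":0,"ay":0,"az":0},{"claw":35,"tx":0,"ty":0,"tz":0,"ax":0,"ay":0,"az":0}]'
python3 - <<'E'
from m import *
c=grab('wrist');save(c,'w4.png');P=cloud(c)
m=(P[:,:,2]>46)&(P[:,:,2]<60)&(c['frame'].max(-1)<130)&(abs(P[:,:,0]-520)<30)&(abs(P[:,:,1]+318)<20)
vv,uu=np.nonzero(m);W=plane(c,np.c_[uu,vv],52)[:,:2].astype(np.float32);print('fin',len(vv),uu.mean(),vv.mean(),cv2.minAreaRect(W))
F=np.array([[68,43],[68,-43.]]);print(holes(c,(520,-318),-2,20,F)); print(bot.read_state()['eef_pos'])
E
```

```text
clock: 6.67
eef_pos: [624.7, -321.1, 151.8]
ee_rot: [[0.999, -0.043, -0.002], [-0.043, -0.999, 0.001], [-0.002, -0.001, -1.0]]
force: [-0.1, -0.3, 0.0]
finger_gap: 0.408
gripper_force: 0.0
clock: 7.33
eef_pos: [520.4, -318.8, 83.6]
ee_rot: [[0.999, -0.036, -0.001], [-0.036, -0.999, 0.001], [-0.001, -0.0, -1.0]]
force: [0.7, -0.1, 0.9]
finger_gap: 0.411
gripper_force: 0.0
fin 1488 281.5940860215054 245.17607526881721 ((522.3995971679688, -318.947509765625), (11.334673881530762, 40.15256118774414), 87.38152313232422)
(array([ 520.7 , -316.86]), np.float64(-2.32), array([0.9, 0.9]))
[ 520.8646947  -319.05275708   84.5506281 ]
```

```bash
python3 -m inch '[{"claw":35,"tx":1,"ty":0,"tz":20,"ax":0,"ay":0,"az":0},{"claw":35,"tx":0,"ty":0,"tz":20,"ax":0,"ay":0,"az":0},{"claw":35,"tx":0,"ty":0,"tz":9,"ax":0,"ay":0,"az":0},{"claw":35,"tx":0,"ty":0,"tz":0,"ax":0,"ay":0,"az":0},{"claw":0,"tx":0,"ty":0,"tz":0,"ax":0,"ay":0,"az":0},{"claw":0,"tx":0,"ty":0,"tz":0,"ax":0,"ay":0,"az":0},{"claw":0,"tx":0,"ty":0,"tz":0,"ax":0,"ay":0,"az":0},{"claw":0,"tx":0,"ty":0,"tz":0,"ax":0,"ay":0,"az":0},{"claw":0,"tx":0,"ty":0,"tz":0,"ax":0,"ay":0,"az":0},{"claw":0,"tx":0,"ty":0,"tz":0,"ax":0,"ay":0,"az":0}]'
```

```text
clock: 8.22
eef_pos: [521.9, -319.4, 36.3]
ee_rot: [[0.999, -0.038, 0.002], [-0.038, -0.999, -0.002], [0.002, 0.001, -1.0]]
force: [0.5, -0.1, 7.5]
finger_gap: 0.126
gripper_force: 61.1
```

```bash
python3 -m inch '[{"claw":0,"tx":-6,"ty":0,"tz":-0.5,"ax":0,"ay":0,"az":0},{"claw":0,"tx":-12,"ty":0,"tz":-0.5,"ax":0,"ay":0,"az":0},{"claw":0,"tx":-12,"ty":0,"tz":0,"ax":0,"ay":0,"az":0},{"claw":0,"tx":-12,"ty":0,"tz":0,"ax":0,"ay":0,"az":0},{"claw":0,"tx":-12,"ty":0,"tz":0,"ax":0,"ay":0,"az":0},{"claw":0,"tx":-6,"ty":0,"tz":0,"ax":0,"ay":0,"az":0},{"claw":0,"tx":0,"ty":0,"tz":0,"ax":0,"ay":0,"az":0},{"claw":0,"tx":0,"ty":0,"tz":0,"ax":0,"ay":0,"az":0}]'
```

```text
clock: 8.88
eef_pos: [460.5, -316.8, 36.2]
ee_rot: [[0.999, -0.038, -0.001], [-0.038, -0.999, -0.0], [-0.001, 0.0, -1.0]]
force: [-9.5, 1.4, 9.9]
finger_gap: 0.13
gripper_force: 60.5
```

```bash
python3 -m inch '[{"claw":0,"tx":0,"ty":0,"tz":-10,"ax":0,"ay":0,"az":0},{"claw":0,"tx":0,"ty":0,"tz":-20,"ax":0,"ay":0,"az":0},{"claw":0,"tx":0,"ty":0,"tz":-35,"ax":0,"ay":0,"az":0},{"claw":0,"tx":0,"ty":0,"tz":-35,"ax":0,"ay":0,"az":0},{"claw":0,"tx":0,"ty":0,"tz":-35,"ax":0,"ay":0,"az":0},{"claw":0,"tx":0,"ty":0,"tz":-35,"ax":0,"ay":0,"az":0},{"claw":0,"tx":0,"ty":0,"tz":-20,"ax":0,"ay":0,"az":0},{"claw":0,"tx":0,"ty":0,"tz":0,"ax":0,"ay":0,"az":0},{"claw":0,"tx":0,"ty":0,"tz":0,"ax":0,"ay":0,"az":0}]'
python3 - <<'E'
from m import *
s=bot.read_state();p=s['eef_pos'];print(p,s['force'])
c=grab('wrist');save(c,'w5.png');P=cloud(c)
print(np.nanmedian(P[150:330,130:440,2]))
m=(P[:,:,2]>p[2]+5)&(P[:,:,2]<p[2]+40)&(c['frame'].max(-1)<130)&(abs(P[:,:,0]-p[0])<30)&(abs(P[:,:,1]-p[1])<9)
vv,uu=np.nonzero(m);print(len(vv),uu.min(),uu.max(),vv.min(),vv.max(),P[m].mean(0))
E
```

```text
clock: 9.63
eef_pos: [461.2, -316.5, 225.6]
ee_rot: [[0.999, -0.038, 0.0], [-0.038, -0.999, -0.0], [0.0, 0.0, -1.0]]
force: [-0.9, -0.8, -5.0]
finger_gap: 0.127
gripper_force: 59.0
[ 461.22092883 -316.45006725  225.59549915] [-0.93570533 -0.84575936 -5.02758989]
208.3975462112597
4474 252 308 243 363 [ 463.75168599 -316.45584797  245.12415094]
```

View pics/w5.png

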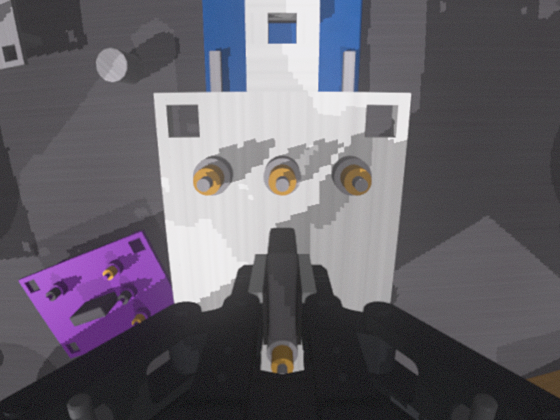

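```bash
python3 - <<'E'
from m import *
s=bot.read_state();p=s['eef_pos'];c=grab('wrist')
F=np.array([[68,43],[68,-43.]]);t,y,r=holes(c,(462,-316.5),-2.2,p[2]-16.3,F);print(t,y,r)
R=s['ee_rot'];print('in tool',(np.r_[t-p[:2],0])@R)
E
python3 -m inch '[{"claw":0,"tx":0.5,"ty":-12,"tz":0,"ax":0,"ay":0,"az":0},{"claw":0,"tx":1,"ty":-25,"tz":0,"ax":0,"ay":0,"az":0},{"claw":0,"tx":1.1,"ty":-32,"tz":0,"ax":0,"ay":0,"az":0},{"claw":0,"tx":1.1,"ty":-32,"tz":0,"ax":0,"ay":0,"az":0},{"claw":0,"tx":1.1,"ty":-32,"tz":0,"ax":0,"ay":0,"az":0},{"claw":0,"tx":1.1,"ty":-32,"tz":0,"ax":0,"ay":0,"az":0},{"claw":0,"tx":1.1,"ty":-32,"tz":0,"ax":0,"ay":0,"az":0},{"claw":0,"tx":1.1,"ty":-32,"tz":0,"ax":0,"ay":0,"az":0},{"claw":0,"tx":1.1,"ty":-32,"tz":0,"ax":0,"ay":0,"az":0},{"claw":0,"tx":1.1,"ty":-32,"tz":0,"ax":0,"ay":0,"az":0}]'
python3 -m inch '[{"claw":0,"tx":1.1,"ty":-32,"tz":0,"ax":0,"ay":0,"az":0},{"claw":0,"tx":1.1,"ty":-32,"tz":0,"ax":0,"ay":0,"az":0},{"claw":0,"tx":1.1,"ty":-32,"tz":0,"ax":0,"ay":0,"az":0},{"claw":0,"tx":1.1,"ty":-32,"tz":0,"ax":0,"ay":0,"az":0},{"claw":0,"tx":1.1,"ty":-32,"tz":0,"ax":0,"ay":0,"az":0},{"claw":0,"tx":1.1,"ty":-32,"tz":0,"ax":0,"ay":0,"az":0},{"claw":0,"tx":1.1,"ty":-32,"tz":0,"ax":0,"ay":0,"az":0},{"claw":0,"tx":1.1,"ty":-32,"tz":0,"ax":0,"ay":0,"az":0},{"claw":0,"tx":1,"ty":-30,"tz":0,"ax":0,"ay":0,"az":0},{"claw":0,"tx":0.5,"ty":-14,"tz":0,"ax":0,"ay":0,"az":0},{"claw":0,"tx":0,"ty":0,"tz":0,"ax":0,"ay":0,"az":0},{"claw":0,"tx":0,"ty":0,"tz":0,"ax":0,"ay":0,"az":0}]'
python3 - <<'E'
from m import *
s=bot.read_state();p=s['eef_pos'];c=grab('wrist');save(c,'w6.png')
F=np.array([[68,43],[68,-43.]]);t,y,r=holes(c,p[:2],-2.2,p[2]-16.3,F);print(t,y,r)
R=s['ee_rot'];print('in tool',(np.r_[t-p[:2],0])@R)
E
```

```text
[ 462.32 -312.29] -5.84 [0.44 0.44]
in tool [ 1.35284069e+00 -3.94067150e+00  2.57005271e-03]
clock: 10.57
eef_pos: [481.7, -22.1, 224.2]
ee_rot: [[0.999, -0.038, -0.002], [-0.038, -0.999, 0.0], [-0.002, -0.0, -1.0]]
force: [1.3, -0.2, -4.2]
finger_gap: 0.122
gripper_force: 59.0
clock: 11.57
eef_pos: [503.5, 275.5, 224.1]
ee_rot: [[0.999, -0.037, -0.002], [-0.037, -0.999, -0.001], [-0.002, 0.001, -1.0]]
force: [0.0, -0.1, -4.7]
finger_gap: 0.126
gripper_force: 59.2
[501.45 280.24] -5.2 [0.6 0.6]
in tool [-2.17767168e+00 -4.62989231e+00 -1.12669637e-03]
```

View pics/w6.png

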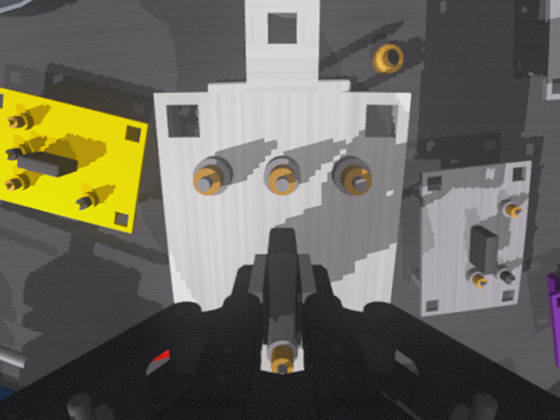

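The picture shows the carrier held level over the stand. Its holes are at (184,121) and (381,121), symmetric about the finger midline at column 282. The posts are hidden under the plate, so I lower to just above the tips to see them through the holes.

```bash
python3 -m inch '[{"claw":0,"tx":0,"ty":0,"tz":14,"ax":0,"ay":0,"az":0},{"claw":0,"tx":0,"ty":0,"tz":14,"ax":0,"ay":0,"az":0},{"claw":0,"tx":0,"ty":0,"tz":0,"ax":0,"ay":0,"az":0},{"claw":0,"tx":0,"ty":0,"tz":0,"ax":0,"ay":0,"az":0}]'
python3 - <<'E'
from m import *
s=bot.read_state();p=s['eef_pos'];c=grab('wrist');R=s['ee_rot'];print(p)
q=plane(c,[(183.5,121),(381,121)],p[2]-16.3)-p;print('hole in tool',(q@R).round(1))
P=cloud(c)
for n,xy,y,z in(('A',(436,80),5,42),): print(n,holes(c,xy,y,z))
f=c['frame'];a=np.hstack([cv2.resize(f[90:150,150:220],None,fx=5,fy=5,interpolation=cv2.INTER_CUBIC),cv2.resize(f[90:150,345:415],None,fx=5,fy=5,interpolation=cv2.INTER_CUBIC)]);cv2.imwrite('pics/h1.png',a[:,:,::-1])
c=grab('side');save(c,'s2.png')
E
```

```text
clock: 11.95
eef_pos: [504.1, 274.2, 197.2]
ee_rot: [[0.999, -0.039, -0.001], [-0.039, -0.999, -0.001], [-0.001, 0.001, -1.0]]
force: [0.2, -0.3, -4.3]
finger_gap: 0.126
gripper_force: 59.1
[504.05968002 274.22449114 197.1825818 ]
hole in tool [[ 66.7 -42.2  16.2]
 [ 66.7  42.8  16.2]]
A (array([433.73,  80.1 ]), np.float64(3.7), array([3.86, 2.77, 4.96, 1.68]))
```

View pics/h1.png

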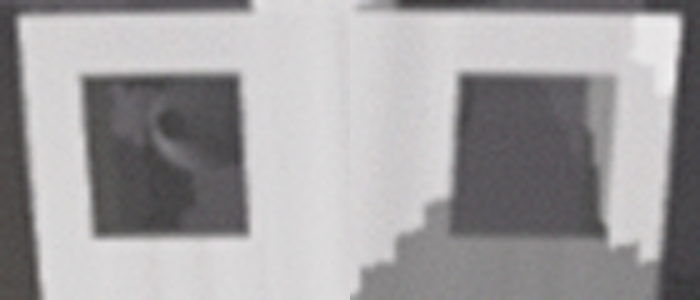

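```bash
python3 - <<'E'
from m import *
s=bot.read_state();p=s['eef_pos'];c=grab('wrist');R=s['ee_rot']
t=plane(c,[(150+172/5,90+122/5)],164)-p; h=plane(c,[(150+165/5,90+155/5)],p[2]-18)-p
print('tip in tool',(t@R).round(1),'hole',(h@R).round(1))
E
```

```text
tip in tool [[ 69.1 -46.7  34.5]] hole [[ 66.6 -42.9  18.1]]
```

View pics/s2.png

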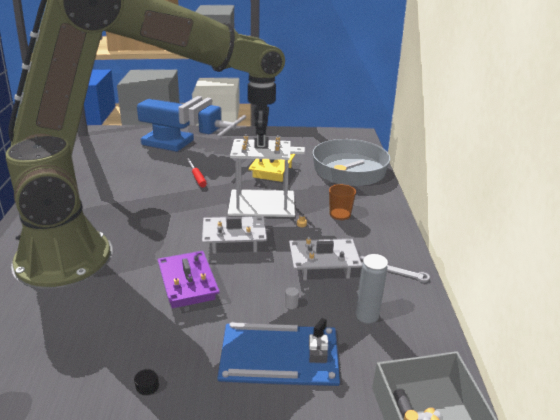

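The side picture shows the carrier just above the posts at (262,150). The tip seen through the left hole says to shift by +2.5 in x and -3.8 in y (tool axes).

```bash
python3 -m inch '[{"claw":0,"tx":2.5,"ty":-3.8,"tz":0,"ax":0,"ay":0,"az":0},{"claw":0,"tx":0,"ty":0,"tz":0,"ax":0,"ay":0,"az":0},{"claw":0,"tx":0,"ty":0,"tz":0,"ax":0,"ay":0,"az":0}]'
python3 - <<'E'
from m import *
s=bot.read_state();p=s['eef_pos'];c=grab('wrist');print(p)
f=c['frame'];a=np.hstack([cv2.resize(f[90:150,150:220],None,fx=5,fy=5,interpolation=cv2.INTER_CUBIC),cv2.resize(f[90:150,345:415],None,fx=5,fy=5,interpolation=cv2.INTER_CUBIC)]);cv2.imwrite('pics/h2.png',a[:,:,::-1])
E
```

```text
clock: 12.35
eef_pos: [507.0, 279.1, 197.8]
ee_rot: [[0.999, -0.038, 0.0], [-0.038, -0.999, 0.0], [0.0, -0.0, -1.0]]
force: [0.1, -0.5, -3.8]
finger_gap: 0.127
gripper_force: 59.2
[507.04709078 279.08894318 197.80352838]
```

View pics/h2.png

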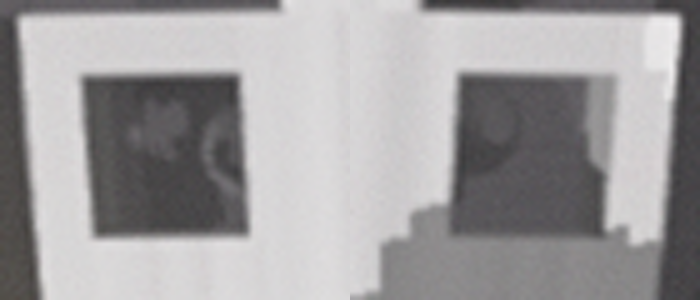

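```bash
python3 -m inch '[{"claw":0,"tx":1,"ty":1.2,"tz":0,"ax":0,"ay":0,"az":-1.5},{"claw":0,"tx":0,"ty":0,"tz":4,"ax":0,"ay":0,"az":0},{"claw":0,"tx":0,"ty":0,"tz":4,"ax":0,"ay":0,"az":0},{"claw":0,"tx":0,"ty":0,"tz":4,"ax":0,"ay":0,"az":0},{"claw":0,"tx":0,"ty":0,"tz":4,"ax":0,"ay":0,"az":0},{"claw":0,"tx":0,"ty":0,"tz":0,"ax":0,"ay":0,"az":0},{"claw":0,"tx":0,"ty":0,"tz":0,"ax":0,"ay":0,"az":0}]'
python3 - <<'E'
from m import *
s=bot.read_state();p=s['eef_pos'];c=grab('wrist');print(p,s['force'],s['moment'])
f=c['frame'];a=np.hstack([cv2.resize(f[90:150,150:220],None,fx=5,fy=5,interpolation=cv2.INTER_CUBIC),cv2.resize(f[90:150,345:415],None,fx=5,fy=5,interpolation=cv2.INTER_CUBIC)]);cv2.imwrite('pics/h3.png',a[:,:,::-1])
E
```

```text
clock: 12.98
eef_pos: [507.7, 277.6, 181.2]
ee_rot: [[1.0, -0.012, -0.001], [-0.012, -1.0, -0.0], [-0.001, 0.0, -1.0]]
force: [0.7, 0.3, -4.2]
finger_gap: 0.127
gripper_force: 59.3
[507.71596795 277.64037087 181.18995568] [ 0.6928939   0.2940255  -4.22106587] [0.01591684 0.01026276 0.01903498]
```

View pics/h3.png

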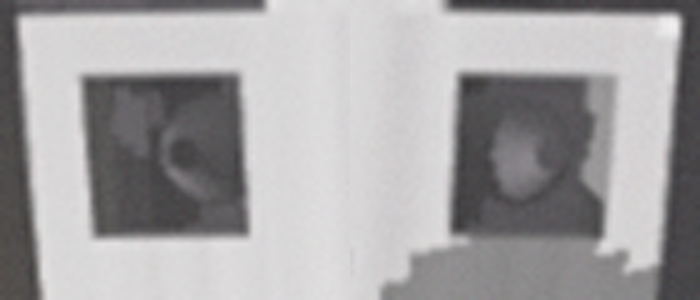

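The tips at (183,152) and (515,155) sit inside the holes (centres 165 and 530), symmetric about the centre, with no contact force. I go down.

```bash
python3 -m inch '[{"claw":0,"tx":0,"ty":0,"tz":8,"ax":0,"ay":0,"az":0},{"claw":0,"tx":0,"ty":0,"tz":10,"ax":0,"ay":0,"az":0},{"claw":0,"tx":0,"ty":0,"tz":12,"ax":0,"ay":0,"az":0},{"claw":0,"tx":0,"ty":0,"tz":15,"ax":0,"ay":0,"az":0},{"claw":0,"tx":0,"ty":0,"tz":15,"ax":0,"ay":0,"az":0},{"claw":0,"tx":0,"ty":0,"tz":0,"ax":0,"ay":0,"az":0}]'
python3 -m inch '[{"claw":0,"tx":0,"ty":0,"tz":15,"ax":0,"ay":0,"az":0},{"claw":0,"tx":0,"ty":0,"tz":15,"ax":0,"ay":0,"az":0},{"claw":0,"tx":0,"ty":0,"tz":15,"ax":0,"ay":0,"az":0},{"claw":0,"tx":0,"ty":0,"tz":15,"ax":0,"ay":0,"az":0},{"claw":0,"tx":0,"ty":0,"tz":10,"ax":0,"ay":0,"az":0},{"claw":0,"tx":0,"ty":0,"tz":0,"ax":0,"ay":0,"az":0},{"claw":0,"tx":0,"ty":0,"tz":0,"ax":0,"ay":0,"az":0}]'
```

```text
clock: 13.53
eef_pos: [506.3, 276.9, 117.4]
ee_rot: [[1.0, -0.012, -0.005], [-0.012, -1.0, -0.002], [-0.005, 0.003, -1.0]]
force: [-0.5, -0.6, -5.0]
finger_gap: 0.128
gripper_force: 59.1
clock: 14.12
eef_pos: [507.9, 277.7, 51.6]
ee_rot: [[1.0, -0.012, -0.0], [-0.012, -1.0, -0.0], [-0.0, 0.0, -1.0]]
force: [-0.3, 0.1, -3.7]
finger_gap: 0.125
gripper_force: 59.1
```

```bash
python3 -m inch '[{"claw":0,"tx":0,"ty":0,"tz":9,"ax":0,"ay":0,"az":0},{"claw":0,"tx":0,"ty":0,"tz":6,"ax":0,"ay":0,"az":0},{"claw":0,"tx":0,"ty":0,"tz":2.5,"ax":0,"ay":0,"az":0},{"claw":0,"tx":0,"ty":0,"tz":0,"ax":0,"ay":0,"az":0},{"claw":0,"tx":0,"ty":0,"tz":0,"ax":0,"ay":0,"az":0}]'
```

```text
clock: 14.53
eef_pos: [507.9, 277.7, 34.3]
ee_rot: [[1.0, -0.012, 0.0], [-0.012, -1.0, 0.0], [0.0, -0.0, -1.0]]
force: [-2.3, -0.6, 0.5]
finger_gap: 0.122
gripper_force: 59.9
```

```bash
python3 -m inch '[{"claw":30,"tx":0,"ty":0,"tz":0,"ax":0,"ay":0,"az":0},{"claw":30,"tx":0,"ty":0,"tz":0,"ax":0,"ay":0,"az":0},{"claw":30,"tx":0,"ty":0,"tz":0,"ax":0,"ay":0,"az":0},{"claw":30,"tx":0,"ty":0,"tz":0,"ax":0,"ay":0,"az":0},{"claw":30,"tx":0,"ty":0,"tz":-20,"ax":0,"ay":0,"az":0},{"claw":30,"tx":0,"ty":0,"tz":-35,"ax":0,"ay":0,"az":0},{"claw":30,"tx":0,"ty":0,"tz":-35,"ax":0,"ay":0,"az":0},{"claw":30,"tx":0,"ty":0,"tz":-35,"ax":0,"ay":0,"az":0},{"claw":30,"tx":0,"ty":0,"tz":-35,"ax":0,"ay":0,"az":0},{"claw":30,"tx":0,"ty":0,"tz":0,"ax":0,"ay":0,"az":0},{"claw":30,"tx":0,"ty":0,"tz":0,"ax":0,"ay":0,"az":0}]'
python3 - <<'E'
from m import *
s=bot.read_state();p=s['eef_pos'];c=grab('wrist');P=cloud(c);print(p)
m=(P[:,:,2]>45)&(P[:,:,2]<60)&(c['frame'].max(-1)<130)&(abs(P[:,:,0]-p[0])<30)&(abs(P[:,:,1]-p[1])<12)
vv,uu=np.nonzero(m)
if len(vv): print('fin',len(vv),cv2.minAreaRect(plane(c,np.c_[uu,vv],50)[:,:2].astype(np.float32)))
c=grab('top');print('A',holes(c,(437,82.6),4.6,42)); print('B',holes(c,(661.7,-21.8),4,42)); save(c,'top2.png')
E
```

```text
clock: 15.45
eef_pos: [508.4, 278.0, 195.9]
ee_rot: [[1.0, -0.012, 0.004], [-0.012, -1.0, 0.002], [0.004, -0.002, -1.0]]
force: [0.0, 0.8, -1.2]
finger_gap: 0.348
gripper_force: 0.0
[508.42172366 277.9748348  195.94817993]
fin 572 ((507.3511657714844, 277.2477111816406), (10.252039909362793, 39.37834930419922), 89.10518646240234)
A (array([435.15,  81.31]), np.float64(5.95), array([1.07, 1.37, 2.65, 2.04]))
B (array([663.84, -22.87]), np.float64(3.94), array([1.1 , 0.62, 1.31, 1.25]))
```

View pics/top2.png

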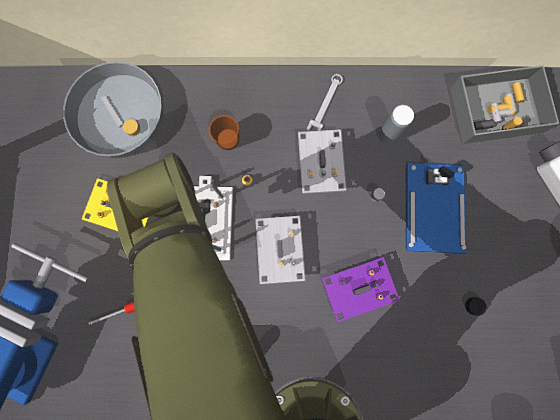

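The top view shows the carrier seated on the stand at (205,220). Tray A is at (281,248) and tray B at (322,160), and the fixture is empty. That was my 14th picture, so from here I work from numbers only.

```bash
python3 -m inch '[{"claw":30,"tx":0,"ty":0,"tz":-20,"ax":0,"ay":0,"az":0},{"claw":30,"tx":-22,"ty":33,"tz":0,"ax":0,"ay":0,"az":0},{"claw":30,"tx":-22,"ty":33,"tz":0,"ax":0,"ay":0,"az":0},{"claw":30,"tx":-22,"ty":33,"tz":0,"ax":0,"ay":0,"az":0},{"claw":30,"tx":-22,"ty":33,"tz":0,"ax":0,"ay":0,"az":0},{"claw":30,"tx":-22,"ty":33,"tz":0,"ax":0,"ay":0,"az":0},{"claw":30,"tx":-22,"ty":33,"tz":0,"ax":0,"ay":0,"az":-5},{"claw":30,"tx":0,"ty":0,"tz":0,"ax":0,"ay":0,"az":0},{"claw":30,"tx":0,"ty":0,"tz":0,"ax":0,"ay":0,"az":0}]'
cat >> m.py <<'E'
def fin(c,xy,ztop):
    P=cloud(c)
    m=(P[:,:,2]>ztop-6)&(P[:,:,2]<ztop+6)&(c['frame'].max(-1)<130)&(np.hypot(P[:,:,0]-xy[0],P[:,:,1]-xy[1])<24)
    m=cv2.morphologyEx(m.astype(np.uint8),cv2.MORPH_OPEN,np.ones((3,3)))
    n,l,s,_=cv2.connectedComponentsWithStats(m)
    if n<2: return None
    vv,uu=np.nonzero(l==1+s[1:,4].argmax()); return len(vv),cv2.minAreaRect(plane(c,np.c_[uu,vv],ztop)[:,:2].astype(np.float32)),np.median(P[vv,uu,2])
def plate(c,xy,z):
    P=cloud(c); m=(abs(P[:,:,2]-z)<6)&(c['frame'].min(-1)>90)&(np.ptp(c['frame'].astype(int),axis=-1)<25)&(np.hypot(P[:,:,0]-xy[0],P[:,:,1]-xy[1])<105)
    m=cv2.morphologyEx(m.astype(np.uint8),cv2.MORPH_OPEN,np.ones((5,5)))
    k,_=cv2.findContours(m,cv2.RETR_EXTERNAL,cv2.CHAIN_APPROX_NONE);k=max(k,key=cv2.contourArea).reshape(-1,2)
    W=plane(c,k,z)[:,:2].astype(np.float32); return cv2.minAreaRect(W), np.nanmedian(P[:,:,2][m>0])
E
python3 - <<'E'
from m import *
p=bot.read_state()['eef_pos'];print(p)
c=grab('wrist');xy=(436,82)
print('fin',fin(c,xy,74-0));print('plate',plate(c,xy,42));print('holes',holes(c,xy,5,42))
E
```

```text
clock: 16.3
eef_pos: [372.8, 80.2, 213.4]
ee_rot: [[0.997, 0.073, -0.001], [0.073, -0.997, -0.0], [-0.001, 0.0, -1.0]]
force: [-0.3, 0.8, 0.6]
finger_gap: 0.351
gripper_force: 0.0
[372.84203931  80.23184133 213.39190215]
fin (109, ((443.0838317871094, 76.45740509033203), (24.833948135375977, 2.3469960689544678), 4.612114429473877), np.float64(72.51487941671354))
plate (((437.0089416503906, 80.32304382324219), (159.61175537109375, 110.09233093261719), 4.729458332061768), np.float64(41.02831045410433))
holes (array([434.57,  81.03]), np.float64(5.6), array([1.07, 1.97, 0.91, 0.91]))
```

```bash
python3 -m inch '[{"claw":30,"tx":32,"ty":2.3,"tz":0,"ax":0,"ay":0,"az":0},{"claw":30,"tx":32,"ty":2.3,"tz":0,"ax":0,"ay":0,"az":-0.5},{"claw":30,"tx":0,"ty":0,"tz":35,"ax":0,"ay":0,"az":0},{"claw":30,"tx":0,"ty":0,"tz":35,"ax":0,"ay":0,"az":0},{"claw":30,"tx":0,"ty":0,"tz":30,"ax":0,"ay":0,"az":0},{"claw":30,"tx":0,"ty":0,"tz":0,"ax":0,"ay":0,"az":0},{"claw":30,"tx":0,"ty":0,"tz":0,"ax":0,"ay":0,"az":0}]'
python3 - <<'E'
from m import *
s=bot.read_state();p=s['eef_pos'];print(p)
c=grab('wrist');xy=(437,80.3)
print('fin',fin(c,xy,74));print(fin(c,xy,72))
P=cloud(c);F=np.array([[68,43],[68,-43.]]);print('holes',holes(c,xy,4.7,42,F))
q=proj(c,[[437,80.3,74]])[0].astype(int);print(q,c['frame'][q[1],q[0]],P[q[1],q[0]])
E
```

```text
clock: 16.93
eef_pos: [437.5, 82.1, 113.1]
ee_rot: [[0.996, 0.085, -0.004], [0.085, -0.996, -0.0], [-0.004, -0.0, -1.0]]
force: [0.4, -0.3, -0.1]
finger_gap: 0.352
gripper_force: 0.0
[437.4729181   82.1464537  113.14324081]
fin (1419, ((438.4254150390625, 80.33244323730469), (40.00812911987305, 11.29627513885498), 4.499218463897705), np.float64(72.89837643964877))
(1440, ((437.88018798828125, 80.26443481445312), (41.02839279174805, 11.427237510681152), 4.4992170333862305), np.float64(72.88324307257702))
holes (array([435.34,  76.22]), np.float64(6.9), array([0.81, 0.81]))
[285 245] [113 107 114] [436.78931156  80.37554092  72.75102481]
```

```bash
python3 -m inch '[{"claw":30,"tx":0.5,"ty":1.5,"tz":20,"ax":0,"ay":0,"az":0},{"claw":30,"tx":0,"ty":0,"tz":20,"ax":0,"ay":0,"az":0},{"claw":30,"tx":0,"ty":0,"tz":14,"ax":0,"ay":0,"az":0},{"claw":30,"tx":0,"ty":0,"tz":0,"ax":0,"ay":0,"az":0},{"claw":0,"tx":0,"ty":0,"tz":0,"ax":0,"ay":0,"az":0},{"claw":0,"tx":0,"ty":0,"tz":0,"ax":0,"ay":0,"az":0},{"claw":0,"tx":0,"ty":0,"tz":0,"ax":0,"ay":0,"az":0},{"claw":0,"tx":0,"ty":0,"tz":0,"ax":0,"ay":0,"az":0},{"claw":0,"tx":0,"ty":0,"tz":0,"ax":0,"ay":0,"az":0},{"claw":0,"tx":0,"ty":0,"tz":0,"ax":0,"ay":0,"az":0}]'
python3 -m inch '[{"claw":0,"tx":0,"ty":0,"tz":-10,"ax":0,"ay":0,"az":0},{"claw":0,"tx":0,"ty":0,"tz":-30,"ax":0,"ay":0,"az":0},{"claw":0,"tx":0,"ty":0,"tz":-35,"ax":0,"ay":0,"az":0},{"claw":0,"tx":0,"ty":0,"tz":-35,"ax":0,"ay":0,"az":0},{"claw":0,"tx":0,"ty":0,"tz":-35,"ax":0,"ay":0,"az":0},{"claw":0,"tx":0,"ty":0,"tz":-35,"ax":0,"ay":0,"az":0},{"claw":0,"tx":0,"ty":0,"tz":-15,"ax":0,"ay":0,"az":0},{"claw":0,"tx":0,"ty":0,"tz":0,"ax":0,"ay":0,"az":0},{"claw":0,"tx":0,"ty":0,"tz":0,"ax":0,"ay":0,"az":0}]'
```

```text
clock: 17.82
eef_pos: [439.5, 80.4, 62.0]
ee_rot: [[0.996, 0.084, 0.003], [0.084, -0.996, 0.001], [0.003, -0.0, -1.0]]
force: [-0.8, 2.9, 8.2]
finger_gap: 0.124
gripper_force: 59.9
clock: 18.57
eef_pos: [438.1, 80.0, 255.6]
ee_rot: [[0.996, 0.084, 0.001], [0.084, -0.996, 0.0], [0.001, 0.0, -1.0]]
force: [0.0, -0.4, -4.4]
finger_gap: 0.124
gripper_force: 59.2
```

```bash
cat >> m.py <<'E'
def held(c,s,dz):
    p=s['eef_pos'];R=s['ee_rot'];P=cloud(c);Q=(P-p)@R
    m=(abs(Q[:,:,2]-dz)<7)&(abs(Q[:,:,1])<75)&(Q[:,:,0]>15)&(Q[:,:,0]<100)&(c['frame'].min(-1)>90)
    m=cv2.morphologyEx(m.astype(np.uint8),cv2.MORPH_OPEN,np.ones((5,5)))
    z=np.median(Q[m>0][:,2]);A=np.c_[Q[m>0][:,:2],np.ones((m>0).sum())];pl=np.linalg.lstsq(A,Q[m>0][:,2],rcond=None)[0]
    k,_=cv2.findContours(m,cv2.RETR_EXTERNAL,cv2.CHAIN_APPROX_NONE);k=max(k,key=cv2.contourArea).reshape(-1,2)
    W=(plane(c,k,p[2]-z)-p)@R
    f=W[(abs(W[:,1])<48)&(W[:,0]>70)];e=np.polyfit(f[:,1],f[:,0],1)
    g=W[(W[:,0]>30)&(W[:,0]<72)];L=g[g[:,1]<-40,1];r=g[g[:,1]>40,1]
    return dict(z=z.round(1),tilt=np.degrees(pl[:2]).round(2),front=e[1].round(2),yaw=np.degrees(np.arctan(-e[0])).round(2),left=np.median(L).round(2),right=np.median(r).round(2))
E
python3 - <<'E'
from m import *
s=bot.read_state();c=grab('wrist');print(held(c,s,20))
E
```

```text
{'z': np.float64(21.1), 'tilt': array([0.24, 0.07]), 'front': np.float64(77.27), 'yaw': np.float64(0.09), 'left': np.float64(-54.73), 'right': np.float64(54.75)}
```

```bash
python3 -m inch '[{"claw":0,"tx":5,"ty":-11,"tz":0,"ax":0,"ay":0,"az":0},{"claw":0,"tx":11,"ty":-24,"tz":0,"ax":0,"ay":0,"az":0},{"claw":0,"tx":12,"ty":-26,"tz":0,"ax":0,"ay":0,"az":0},{"claw":0,"tx":12,"ty":-26,"tz":0,"ax":0,"ay":0,"az":0},{"claw":0,"tx":12,"ty":-26,"tz":0,"ax":0,"ay":0,"az":0},{"claw":0,"tx":12,"ty":-26,"tz":0,"ax":0,"ay":0,"az":0},{"claw":0,"tx":12,"ty":-26,"tz":0,"ax":0,"ay":0,"az":0},{"claw":0,"tx":11.4,"ty":-25.8,"tz":0,"ax":0,"ay":0,"az":0},{"claw":0,"tx":0,"ty":0,"tz":0,"ax":0,"ay":0,"az":3},{"claw":0,"tx":0,"ty":0,"tz":0,"ax":0,"ay":0,"az":2.5},{"claw":0,"tx":0,"ty":0,"tz":0,"ax":0,"ay":0,"az":0},{"claw":0,"tx":0,"ty":0,"tz":0,"ax":0,"ay":0,"az":0}]'
python3 - <<'E'
from m import *
s=bot.read_state();print(s['eef_pos'],s['force']);c=grab('wrist');print(held(c,s,20))
E
```

```text
clock: 19.62
eef_pos: [508.9, 277.8, 253.6]
ee_rot: [[1.0, -0.01, -0.002], [-0.01, -1.0, -0.001], [-0.002, 0.001, -1.0]]
force: [-0.4, -0.3, -3.6]
finger_gap: 0.121
gripper_force: 59.3
[508.94967746 277.82796518 253.56947051] [-0.37341104 -0.31931519 -3.59070719]
{'z': np.float64(21.1), 'tilt': array([0.22, 0.1 ]), 'front': np.float64(77.22), 'yaw': np.float64(0.0), 'left': np.float64(-54.5), 'right': np.float64(54.78)}
```

```bash
python3 -m inch '[{"claw":0,"tx":0,"ty":0,"tz":15,"ax":0,"ay":0,"az":0},{"claw":0,"tx":0,"ty":0,"tz":15,"ax":0,"ay":0,"az":0},{"claw":0,"tx":0,"ty":0,"tz":15,"ax":0,"ay":0,"az":0},{"claw":0,"tx":0,"ty":0,"tz":15,"ax":0,"ay":0,"az":0},{"claw":0,"tx":0,"ty":0,"tz":0,"ax":0,"ay":0,"az":0},{"claw":0,"tx":0,"ty":0,"tz":0,"ax":0,"ay":0,"az":0}]'
cat >> m.py <<'E'
def tips(c,s,front):
    p=s['eef_pos'];R=s['ee_rot'];P=cloud(c);Q=(P-p)@R
    for sg in(-1,1):
        m=(abs(Q[:,:,0]-68-(front-80))<9)&(abs(Q[:,:,1]-sg*43)<12)&(P[:,:,2]>100)&(P[:,:,2]<p[2]-26.5 if p[2]>192 else (P[:,:,2]>100)&(P[:,:,2]<167))
        q=Q[m]; print('side',sg,len(q),'hole x',round(front-12,1))
        if len(q): print(' z',(p[2]-np.percentile(q[:,2],[5,50,95])).round(1),'x',np.percentile(q[:,0],[5,50,95]).round(1),'y',np.percentile(q[:,1],[5,50,95]).round(1))
E
python3 - <<'E'
from m import *
s=bot.read_state();print(s['eef_pos'],s['force']);c=grab('wrist');print(held(c,s,20));tips(c,s,77.3)
E
```

```text
clock: 20.17
eef_pos: [509.2, 277.3, 194.7]
ee_rot: [[1.0, -0.011, -0.001], [-0.011, -1.0, -0.001], [-0.001, 0.001, -1.0]]
force: [0.3, -0.3, -1.9]
finger_gap: 0.128
gripper_force: 59.2
[509.15365241 277.2870335  194.71510157] [ 0.30661029 -0.29788331 -1.89863037]
{'z': np.float64(21.1), 'tilt': array([0.2 , 0.08]), 'front': np.float64(77.2), 'yaw': np.float64(0.01), 'left': np.float64(-54.6), 'right': np.float64(54.76)}
side -1 197 hole x 65.3
 z [167.8 160.1 154.9] x [60.9 66.  69.7] y [-49.9 -41.6 -39.5]
side 1 275 hole x 65.3
 z [167.4 158.5 154. ] x [61.2 66.  69.8] y [40.8 42.9 50.3]
```

```bash
python3 -m inch '[{"claw":0,"tx":0.3,"ty":0.3,"tz":6,"ax":0,"ay":0,"az":0},{"claw":0,"tx":0,"ty":0,"tz":8,"ax":0,"ay":0,"az":0},{"claw":0,"tx":0,"ty":0,"tz":8,"ax":0,"ay":0,"az":0},{"claw":0,"tx":0,"ty":0,"tz":8,"ax":0,"ay":0,"az":0},{"claw":0,"tx":0,"ty":0,"tz":0,"ax":0,"ay":0,"az":0}]'
```

```text
clock: 20.63
eef_pos: [508.9, 276.9, 162.9]
ee_rot: [[1.0, -0.012, -0.003], [-0.012, -1.0, -0.001], [-0.003, 0.001, -1.0]]
force: [-0.2, -0.4, -4.2]
finger_gap: 0.124
gripper_force: 59.3
```

```bash
python3 - <<'E'
from m import *
s=bot.read_state();print(s['eef_pos'],s['force'],s['moment']);c=grab('wrist');print(held(c,s,20))
E
```

```text
[508.92703195 276.86678705 162.86096284] [-0.19210913 -0.35531695 -4.21881372] [-0.0060476  -0.02098689 -0.01311446]
{'z': np.float64(21.1), 'tilt': array([0.18, 0.05]), 'front': np.float64(76.76), 'yaw': np.float64(1.29), 'left': np.float64(-54.55), 'right': np.float64(54.42)}
```

```bash
python3 -m inch '[{"claw":0,"tx":0,"ty":0,"tz":14,"ax":0,"ay":0,"az":0},{"claw":0,"tx":0,"ty":0,"tz":14,"ax":0,"ay":0,"az":0},{"claw":0,"tx":0,"ty":0,"tz":14,"ax":0,"ay":0,"az":0},{"claw":0,"tx":0,"ty":0,"tz":14,"ax":0,"ay":0,"az":0},{"claw":0,"tx":0,"ty":0,"tz":10,"ax":0,"ay":0,"az":0},{"claw":0,"tx":0,"ty":0,"tz":6,"ax":0,"ay":0,"az":0},{"claw":0,"tx":0,"ty":0,"tz":0,"ax":0,"ay":0,"az":0},{"claw":0,"tx":0,"ty":0,"tz":0,"ax":0,"ay":0,"az":0}]'
```

```text
clock: 21.35
eef_pos: [509.8, 277.3, 93.4]
ee_rot: [[1.0, -0.012, 0.0], [-0.012, -1.0, 0.0], [0.0, -0.0, -1.0]]
force: [-0.8, 0.5, -2.6]
finger_gap: 0.123
gripper_force: 59.3
```

```bash
python3 -m inch '[{"claw":0,"tx":0,"ty":0,"tz":6,"ax":0,"ay":0,"az":0},{"claw":0,"tx":0,"ty":0,"tz":5,"ax":0,"ay":0,"az":0},{"claw":0,"tx":0,"ty":0,"tz":2,"ax":0,"ay":0,"az":0},{"claw":0,"tx":0,"ty":0,"tz":0,"ax":0,"ay":0,"az":0},{"claw":0,"tx":0,"ty":0,"tz":0,"ax":0,"ay":0,"az":0}]'
```

```text
clock: 21.77
eef_pos: [509.6, 277.2, 80.1]
ee_rot: [[1.0, -0.012, 0.0], [-0.012, -1.0, 0.0], [0.0, -0.0, -1.0]]
force: [-2.0, -0.4, -1.6]
finger_gap: 0.127
gripper_force: 59.6
```

```bash
python3 -m inch '[{"claw":0,"tx":0,"ty":0,"tz":0.7,"ax":0,"ay":0,"az":0},{"claw":0,"tx":0,"ty":0,"tz":0,"ax":0,"ay":0,"az":0},{"claw":30,"tx":0,"ty":0,"tz":0,"ax":0,"ay":0,"az":0},{"claw":30,"tx":0,"ty":0,"tz":0,"ax":0,"ay":0,"az":0},{"claw":30,"tx":0,"ty":0,"tz":0,"ax":0,"ay":0,"az":0},{"claw":30,"tx":0,"ty":0,"tz":0,"ax":0,"ay":0,"az":0},{"claw":30,"tx":0,"ty":0,"tz":-20,"ax":0,"ay":0,"az":0},{"claw":30,"tx":0,"ty":0,"tz":-40,"ax":0,"ay":0,"az":0},{"claw":30,"tx":0,"ty":0,"tz":-40,"ax":0,"ay":0,"az":0},{"claw":30,"tx":0,"ty":0,"tz":-40,"ax":0,"ay":0,"az":0},{"claw":30,"tx":0,"ty":0,"tz":0,"ax":0,"ay":0,"az":0},{"claw":30,"tx":0,"ty":0,"tz":0,"ax":0,"ay":0,"az":0}]'
python3 - <<'E'
from m import *
s=bot.read_state();c=grab('wrist');print(fin(c,(507.5,277.5),92),held(c,s,s['eef_pos'][2]-60))
c=grab('top');print('B',holes(c,(662,-22),4,42),plate(c,(662,-22),42))
E
```

```text
clock: 22.77
eef_pos: [510.3, 277.5, 221.5]
ee_rot: [[1.0, -0.012, 0.004], [-0.012, -1.0, 0.002], [0.004, -0.002, -1.0]]
force: [-0.7, -0.1, -1.0]
finger_gap: 0.349
gripper_force: 0.0
(671, ((508.0866394042969, 277.2732238769531), (10.620781898498535, 39.94279861450195), 89.36526489257812), np.float64(90.93872032946949)) {'z': np.float64(162.7), 'tilt': array([ 0.27, -0.11]), 'front': np.float64(74.31), 'yaw': np.float64(-0.16), 'left': np.float64(-52.01), 'right': np.float64(53.05)}
B (array([663.06, -22.54]), np.float64(3.7), array([1.03, 0.81, 0.5 , 1.29])) (((661.7145385742188, -21.8175048828125), (161.16537475585938, 110.39839172363281), 3.982501268386841), np.float64(41.669707111405366))
```

```bash
python3 -m inch '[{"claw":30,"tx":11,"ty":33,"tz":0,"ax":0,"ay":0,"az":0},{"claw":30,"tx":11,"ty":33,"tz":0,"ax":0,"ay":0,"az":0},{"claw":30,"tx":11,"ty":33,"tz":0,"ax":0,"ay":0,"az":0},{"claw":30,"tx":11,"ty":33,"tz":0,"ax":0,"ay":0,"az":0},{"claw":30,"tx":11,"ty":33,"tz":0,"ax":0,"ay":0,"az":0},{"claw":30,"tx":11,"ty":33,"tz":0,"ax":0,"ay":0,"az":0},{"claw":30,"tx":11,"ty":33,"tz":0,"ax":0,"ay":0,"az":0},{"claw":30,"tx":11,"ty":33,"tz":0,"ax":0,"ay":0,"az":0},{"claw":30,"tx":8,"ty":35,"tz":0,"ax":0,"ay":0,"az":-4.7},{"claw":30,"tx":0,"ty":0,"tz":0,"ax":0,"ay":0,"az":0},{"claw":30,"tx":0,"ty":0,"tz":0,"ax":0,"ay":0,"az":0}]'
python3 - <<'E'
from m import *
p=bot.read_state()['eef_pos'];print(p)
c=grab('wrist');xy=(662,-22)
print('fin',fin(c,xy,74));print('plate',plate(c,xy,42));print('holes',holes(c,xy,4,42))
E
```

```text
clock: 23.78
eef_pos: [601.8, -24.5, 217.3]
ee_rot: [[0.998, 0.068, -0.003], [0.068, -0.998, 0.0], [-0.003, -0.001, -1.0]]
force: [-1.1, -0.5, -0.4]
finger_gap: 0.349
gripper_force: 0.0
[601.80276257 -24.45950352 217.25709831]
fin (24, ((679.4241333007812, -27.186260223388672), (6.075542449951172, 2.584226131439209), 26.651147842407227), np.float64(72.2011494436767))
plate (((662.0189208984375, -23.934165954589844), (159.71353149414062, 110.04904174804688), 3.7969021797180176), np.float64(41.03653460644482))
holes (array([661.34, -22.76]), np.float64(4.6), array([1.71, 1.44, 0.51, 0.4 ]))
```

```bash
python3 -m inch '[{"claw":30,"tx":30,"ty":1.7,"tz":0,"ax":0,"ay":0,"az":0},{"claw":30,"tx":30.5,"ty":1.7,"tz":0,"ax":0,"ay":0,"az":0.2},{"claw":30,"tx":0,"ty":0,"tz":35,"ax":0,"ay":0,"az":0},{"claw":30,"tx":0,"ty":0,"tz":35,"ax":0,"ay":0,"az":0},{"claw":30,"tx":0,"ty":0,"tz":34,"ax":0,"ay":0,"az":0},{"claw":30,"tx":0,"ty":0,"tz":0,"ax":0,"ay":0,"az":0},{"claw":30,"tx":0,"ty":0,"tz":0,"ax":0,"ay":0,"az":0}]'
python3 - <<'E'
from m import *
s=bot.read_state();p=s['eef_pos'];print(p)
c=grab('wrist');xy=(662,-23.9)
print('fin',fin(c,xy,74))
E
```

```text
clock: 24.42
eef_pos: [661.9, -20.7, 114.2]
ee_rot: [[0.998, 0.068, -0.004], [0.068, -0.998, 0.0], [-0.004, -0.001, -1.0]]
force: [1.2, -0.7, 0.1]
finger_gap: 0.347
gripper_force: 0.0
[661.94728171 -20.74320332 114.17339232]
fin (1384, ((663.7044067382812, -23.786779403686523), (40.041011810302734, 11.798762321472168), 3.907412528991699), np.float64(72.92330226471759))
```

```bash
python3 -m inch '[{"claw":30,"tx":1,"ty":2.7,"tz":20,"ax":0,"ay":0,"az":0},{"claw":30,"tx":0,"ty":0,"tz":20,"ax":0,"ay":0,"az":0},{"claw":30,"tx":0,"ty":0,"tz":15,"ax":0,"ay":0,"az":0},{"claw":30,"tx":0,"ty":0,"tz":0,"ax":0,"ay":0,"az":0},{"claw":0,"tx":0,"ty":0,"tz":0,"ax":0,"ay":0,"az":0},{"claw":0,"tx":0,"ty":0,"tz":0,"ax":0,"ay":0,"az":0},{"claw":0,"tx":0,"ty":0,"tz":0,"ax":0,"ay":0,"az":0},{"claw":0,"tx":0,"ty":0,"tz":0,"ax":0,"ay":0,"az":0},{"claw":0,"tx":0,"ty":0,"tz":0,"ax":0,"ay":0,"az":0},{"claw":0,"tx":0,"ty":0,"tz":0,"ax":0,"ay":0,"az":0}]'
python3 -m inch '[{"claw":0,"tx":0,"ty":0,"tz":-10,"ax":0,"ay":0,"az":0},{"claw":0,"tx":0,"ty":0,"tz":-30,"ax":0,"ay":0,"az":0},{"claw":0,"tx":0,"ty":0,"tz":-35,"ax":0,"ay":0,"az":0},{"claw":0,"tx":0,"ty":0,"tz":-35,"ax":0,"ay":0,"az":0},{"claw":0,"tx":0,"ty":0,"tz":-35,"ax":0,"ay":0,"az":0},{"claw":0,"tx":0,"ty":0,"tz":-35,"ax":0,"ay":0,"az":0},{"claw":0,"tx":0,"ty":0,"tz":-20,"ax":0,"ay":0,"az":0},{"claw":0,"tx":0,"ty":0,"tz":0,"ax":0,"ay":0,"az":0},{"claw":0,"tx":0,"ty":0,"tz":0,"ax":0,"ay":0,"az":0}]'
python3 - <<'E'
from m import *
s=bot.read_state();c=grab('wrist');print(s['eef_pos'],held(c,s,20))
E
```

```text
clock: 25.3
eef_pos: [665.1, -24.4, 63.1]
ee_rot: [[0.998, 0.067, 0.004], [0.067, -0.998, -0.0], [0.004, 0.0, -1.0]]
force: [-0.3, 2.3, 7.9]
finger_gap: 0.122
gripper_force: 63.8
clock: 26.05
eef_pos: [663.9, -24.7, 261.6]
ee_rot: [[0.998, 0.067, 0.002], [0.067, -0.998, -0.0], [0.002, 0.0, -1.0]]
force: [0.3, -0.0, -4.2]
finger_gap: 0.126
gripper_force: 62.3
[663.89942056 -24.69708869 261.554468  ] {'z': np.float64(22.3), 'tilt': array([0.33, 0.13]), 'front': np.float64(76.85), 'yaw': np.float64(-0.02), 'left': np.float64(-54.91), 'right': np.float64(54.63)}
```

```bash
python3 -m inch '[{"claw":0,"tx":-4,"ty":-10,"tz":0,"ax":0,"ay":0,"az":0},{"claw":0,"tx":-9,"ty":-20,"tz":0,"ax":0,"ay":0,"az":0},{"claw":0,"tx":-12,"ty":-28,"tz":0,"ax":0,"ay":0,"az":0},{"claw":0,"tx":-12,"ty":-28,"tz":0,"ax":0,"ay":0,"az":0},{"claw":0,"tx":-12,"ty":-28,"tz":0,"ax":0,"ay":0,"az":0},{"claw":0,"tx":-12,"ty":-28,"tz":0,"ax":0,"ay":0,"az":0},{"claw":0,"tx":-12,"ty":-28,"tz":0,"ax":0,"ay":0,"az":0},{"claw":0,"tx":-12,"ty":-28,"tz":0,"ax":0,"ay":0,"az":0},{"claw":0,"tx":-12,"ty":-28,"tz":0,"ax":0,"ay":0,"az":0},{"claw":0,"tx":-12,"ty":-28,"tz":0,"ax":0,"ay":0,"az":0},{"claw":0,"tx":-12,"ty":-28,"tz":0,"ax":0,"ay":0,"az":0},{"claw":0,"tx":-8,"ty":-20,"tz":0,"ax":0,"ay":0,"az":0}]'
python3 -m inch '[{"claw":0,"tx":-4.9,"ty":-9.9,"tz":0,"ax":0,"ay":0,"az":0},{"claw":0,"tx":0,"ty":0,"tz":0,"ax":0,"ay":0,"az":2.5},{"claw":0,"tx":0,"ty":0,"tz":0,"ax":0,"ay":0,"az":2},{"claw":0,"tx":0,"ty":0,"tz":0,"ax":0,"ay":0,"az":0},{"claw":0,"tx":0,"ty":0,"tz":0,"ax":0,"ay":0,"az":0},{"claw":0,"tx":0,"ty":0,"tz":0,"ax":0,"ay":0,"az":0}]'
python3 - <<'E'
from m import *
s=bot.read_state();c=grab('wrist');print(s['eef_pos'],held(c,s,20))
E
```

```text
clock: 27.1
eef_pos: [512.7, 270.3, 258.8]
ee_rot: [[0.998, 0.068, -0.003], [0.068, -0.998, -0.001], [-0.003, 0.001, -1.0]]
force: [-0.5, 0.5, -2.2]
finger_gap: 0.121
gripper_force: 62.3
clock: 27.6
eef_pos: [509.3, 277.3, 259.8]
ee_rot: [[1.0, -0.011, -0.001], [-0.011, -1.0, -0.0], [-0.001, 0.0, -1.0]]
force: [0.5, -0.8, -2.5]
finger_gap: 0.122
gripper_force: 62.3
[509.32587242 277.30709689 259.78699492] {'z': np.float64(22.2), 'tilt': array([0.25, 0.18]), 'front': np.float64(76.88), 'yaw': np.float64(0.03), 'left': np.float64(-54.75), 'right': np.float64(54.61)}
```

```bash
python3 -m inch '[{"claw":0,"tx":0.3,"ty":0,"tz":15,"ax":0,"ay":0,"az":0},{"claw":0,"tx":0,"ty":0,"tz":16,"ax":0,"ay":0,"az":0},{"claw":0,"tx":0,"ty":0,"tz":16,"ax":0,"ay":0,"az":0},{"claw":0,"tx":0,"ty":0,"tz":16,"ax":0,"ay":0,"az":0},{"claw":0,"tx":0,"ty":0,"tz":0,"ax":0,"ay":0,"az":0},{"claw":0,"tx":0,"ty":0,"tz":0,"ax":0,"ay":0,"az":0}]'
python3 - <<'E'
from m import *
s=bot.read_state();c=grab('wrist');print(s['force'],held(c,s,21));tips(c,s,77)
E
```

```text
clock: 28.15
eef_pos: [509.7, 277.3, 197.1]
ee_rot: [[1.0, -0.012, -0.001], [-0.012, -1.0, -0.001], [-0.001, 0.001, -1.0]]
force: [0.7, 0.6, -1.4]
finger_gap: 0.124
gripper_force: 62.1
[ 0.71933567  0.56466907 -1.36138174] {'z': np.float64(22.2), 'tilt': array([0.25, 0.2 ]), 'front': np.float64(76.79), 'yaw': np.float64(0.04), 'left': np.float64(-54.76), 'right': np.float64(54.61)}
side -1 188 hole x 65
 z [170.  160.8 154.8] x [60.4 65.5 69.6] y [-50.1 -42.4 -39.7]
side 1 315 hole x 65
 z [170.  159.5 154.2] x [58.  65.  69.6] y [40.8 43.2 50.1]
```

Aligned as before; going down.

```bash
python3 -m inch '[{"claw":0,"tx":0,"ty":0,"tz":8,"ax":0,"ay":0,"az":0},{"claw":0,"tx":0,"ty":0,"tz":8,"ax":0,"ay":0,"az":0},{"claw":0,"tx":0,"ty":0,"tz":8,"ax":0,"ay":0,"az":0},{"claw":0,"tx":0,"ty":0,"tz":8,"ax":0,"ay":0,"az":0},{"claw":0,"tx":0,"ty":0,"tz":0,"ax":0,"ay":0,"az":0},{"claw":0,"tx":0,"ty":0,"tz":0,"ax":0,"ay":0,"az":0}]'
python3 - <<'E'
from m import *
s=bot.read_state();c=grab('wrist');print(held(c,s,21))
E
```

```text
clock: 28.7
eef_pos: [509.6, 277.5, 164.8]
ee_rot: [[1.0, -0.012, -0.001], [-0.012, -1.0, -0.0], [-0.001, 0.0, -1.0]]
force: [-0.5, 0.1, -2.9]
finger_gap: 0.118
gripper_force: 62.2
{'z': np.float64(22.2), 'tilt': array([0.2 , 0.15]), 'front': np.float64(76.4), 'yaw': np.float64(1.3), 'left': np.float64(-54.77), 'right': np.float64(54.43)}
```

```bash
python3 -m inch '[{"claw":0,"tx":0,"ty":0,"tz":12,"ax":0,"ay":0,"az":0},{"claw":0,"tx":0,"ty":0,"tz":12,"ax":0,"ay":0,"az":0},{"claw":0,"tx":0,"ty":0,"tz":8,"ax":0,"ay":0,"az":0},{"claw":0,"tx":0,"ty":0,"tz":5,"ax":0,"ay":0,"az":0},{"claw":0,"tx":0,"ty":0,"tz":2.5,"ax":0,"ay":0,"az":0},{"claw":0,"tx":0,"ty":0,"tz":1.5,"ax":0,"ay":0,"az":0},{"claw":0,"tx":0,"ty":0,"tz":0,"ax":0,"ay":0,"az":0},{"claw":0,"tx":0,"ty":0,"tz":0,"ax":0,"ay":0,"az":0}]'
```

```text
clock: 29.42
eef_pos: [509.9, 277.7, 124.6]
ee_rot: [[1.0, -0.012, 0.0], [-0.012, -1.0, 0.0], [0.0, -0.0, -1.0]]
force: [-0.3, -0.3, -2.9]
finger_gap: 0.119
gripper_force: 62.2
```

```bash
python3 -m inch '[{"claw":0,"tx":0,"ty":0,"tz":1,"ax":0,"ay":0,"az":0},{"claw":0,"tx":0,"ty":0,"tz":0.8,"ax":0,"ay":0,"az":0},{"claw":0,"tx":0,"ty":0,"tz":0,"ax":0,"ay":0,"az":0},{"claw":0,"tx":0,"ty":0,"tz":0,"ax":0,"ay":0,"az":0}]'
```

```text
clock: 29.75
eef_pos: [509.9, 277.8, 123.1]
ee_rot: [[1.0, -0.012, 0.001], [-0.012, -1.0, 0.0], [0.001, -0.0, -1.0]]
force: [-1.3, 0.4, 3.2]
finger_gap: 0.122
gripper_force: 63.0
```

```bash
python3 -m inch '[{"claw":30,"tx":0,"ty":0,"tz":0,"ax":0,"ay":0,"az":0},{"claw":30,"tx":0,"ty":0,"tz":0,"ax":0,"ay":0,"az":0},{"claw":30,"tx":0,"ty":0,"tz":0,"ax":0,"ay":0,"az":0},{"claw":30,"tx":0,"ty":0,"tz":0,"ax":0,"ay":0,"az":0},{"claw":30,"tx":0,"ty":0,"tz":-20,"ax":0,"ay":0,"az":0},{"claw":30,"tx":0,"ty":0,"tz":-40,"ax":0,"ay":0,"az":0},{"claw":30,"tx":0,"ty":0,"tz":-40,"ax":0,"ay":0,"az":0},{"claw":30,"tx":0,"ty":0,"tz":0,"ax":0,"ay":0,"az":0},{"claw":30,"tx":0,"ty":0,"tz":0,"ax":0,"ay":0,"az":0}]'
python3 - <<'E'
from m import *
s=bot.read_state();c=grab('wrist');print(fin(c,(507.5,277.5),134),held(c,s,s['eef_pos'][2]-102))
E
```

```text
clock: 30.5
eef_pos: [510.4, 277.9, 224.7]
ee_rot: [[1.0, -0.012, 0.004], [-0.012, -1.0, 0.002], [0.004, -0.002, -1.0]]
force: [-0.4, 0.7, -1.2]
finger_gap: 0.354
gripper_force: 0.0
(910, ((508.11431884765625, 277.9497985839844), (11.331404685974121, 39.33984375), 89.36720275878906), np.float64(132.89396842401055)) {'z': np.float64(123.9), 'tilt': array([ 0.29, -0.06]), 'front': np.float64(74.91), 'yaw': np.float64(0.81), 'left': np.float64(-54.01), 'right': np.float64(54.36)}
```

```bash
python3 -m inch '[{"claw":30,"tx":4,"ty":37,"tz":0,"ax":0,"ay":0,"az":0},{"claw":30,"tx":4,"ty":37,"tz":0,"ax":0,"ay":0,"az":0},{"claw":30,"tx":4,"ty":37,"tz":0,"ax":0,"ay":0,"az":0},{"claw":30,"tx":4,"ty":37,"tz":0,"ax":0,"ay":0,"az":0},{"claw":30,"tx":4,"ty":37,"tz":0,"ax":0,"ay":0,"az":0},{"claw":30,"tx":4,"ty":37,"tz":0,"ax":0,"ay":0,"az":0},{"claw":30,"tx":4,"ty":37,"tz":0,"ax":0,"ay":0,"az":0},{"claw":30,"tx":4,"ty":37,"tz":0,"ax":0,"ay":0,"az":0}]'
python3 -m inch '[{"claw":30,"tx":4,"ty":37,"tz":0,"ax":0,"ay":0,"az":0},{"claw":30,"tx":4,"ty":37,"tz":0,"ax":0,"ay":0,"az":0},{"claw":30,"tx":4,"ty":37,"tz":0,"ax":0,"ay":0,"az":0},{"claw":30,"tx":4,"ty":37,"tz":0,"ax":0,"ay":0,"az":0},{"claw":30,"tx":4,"ty":37,"tz":0,"ax":0,"ay":0,"az":0},{"claw":30,"tx":4,"ty":37,"tz":0,"ax":0,"ay":0,"az":0},{"claw":30,"tx":4,"ty":37,"tz":0,"ax":0,"ay":0,"az":0},{"claw":30,"tx":3,"ty":37,"tz":0,"ax":0,"ay":0,"az":0},{"claw":30,"tx":0,"ty":6,"tz":0,"ax":0,"ay":0,"az":0},{"claw":30,"tx":0,"ty":0,"tz":0,"ax":0,"ay":0,"az":0},{"claw":30,"tx":0,"ty":0,"tz":0,"ax":0,"ay":0,"az":0}]'
python3 - <<'E'
from m import *
s=bot.read_state();c=grab('wrist');print(s['eef_pos'],fin(c,(626,-322.7),91))
E
```

```text
clock: 31.22
eef_pos: [537.6, -20.6, 220.9]
ee_rot: [[1.0, -0.012, -0.003], [-0.012, -1.0, 0.0], [-0.003, -0.0, -1.0]]
force: [1.0, 0.6, -0.2]
finger_gap: 0.346
gripper_force: 0.0
clock: 32.13
eef_pos: [565.4, -320.7, 220.8]
ee_rot: [[1.0, -0.012, -0.002], [-0.012, -1.0, 0.002], [-0.002, -0.002, -1.0]]
force: [-0.2, -0.1, 0.1]
finger_gap: 0.352
gripper_force: 0.0
[ 565.42781342 -320.67336278  220.84825898] (668, ((625.8407592773438, -322.6512451171875), (33.38923263549805, 11.951949119567871), 58.71339416503906), np.float64(90.03012978830074))
```

```bash
python3 -m inch '[{"claw":30,"tx":30,"ty":0.6,"tz":0,"ax":0,"ay":0,"az":0},{"claw":30,"tx":30.4,"ty":0.7,"tz":0,"ax":0,"ay":0,"az":0},{"claw":30,"tx":0,"ty":0,"tz":0,"ax":0,"ay":0,"az":-6.6},{"claw":30,"tx":0,"ty":0,"tz":0,"ax":0,"ay":0,"az":-6.6},{"claw":30,"tx":0,"ty":0,"tz":0,"ax":0,"ay":0,"az":-6.6},{"claw":30,"tx":0,"ty":0,"tz":0,"ax":0,"ay":0,"az":-6.6},{"claw":30,"tx":0,"ty":0,"tz":0,"ax":0,"ay":0,"az":-6.6},{"claw":30,"tx":0,"ty":0,"tz":0,"ax":0,"ay":0,"az":-6.6},{"claw":30,"tx":0,"ty":0,"tz":0,"ax":0,"ay":0,"az":-6.6},{"claw":30,"tx":0,"ty":0,"tz":0,"ax":0,"ay":0,"az":-6.6},{"claw":30,"tx":0,"ty":0,"tz":0,"ax":0,"ay":0,"az":-6.6},{"claw":30,"tx":0,"ty":0,"tz":0,"ax":0,"ay":0,"az":0}]'
python3 -m inch '[{"claw":30,"tx":0,"ty":0,"tz":30,"ax":0,"ay":0,"az":0},{"claw":30,"tx":0,"ty":0,"tz":30,"ax":0,"ay":0,"az":0},{"claw":30,"tx":0,"ty":0,"tz":30,"ax":0,"ay":0,"az":0},{"claw":30,"tx":0,"ty":0,"tz":10,"ax":0,"ay":0,"az":0},{"claw":30,"tx":0,"ty":0,"tz":0,"ax":0,"ay":0,"az":0},{"claw":30,"tx":0,"ty":0,"tz":0,"ax":0,"ay":0,"az":0},{"claw":30,"tx":0,"ty":0,"tz":0,"ax":0,"ay":0,"az":0}]'
```

```text
clock: 33.18
eef_pos: [626.5, -321.4, 222.5]
ee_rot: [[0.513, 0.859, -0.0], [0.859, -0.513, 0.0], [0.0, -0.0, -1.0]]
force: [-0.0, 0.0, -0.4]
finger_gap: 0.352
gripper_force: 0.0
clock: 33.77
eef_pos: [627.0, -323.3, 125.1]
ee_rot: [[0.52, 0.854, 0.003], [0.854, -0.52, -0.002], [0.0, 0.003, -1.0]]
force: [1.2, -0.3, 0.3]
finger_gap: 0.349
gripper_force: 0.0
```

```bash
python3 -m inch '[{"claw":30,"tx":0,"ty":-0.8,"tz":20,"ax":0,"ay":0,"az":0},{"claw":30,"tx":0,"ty":0,"tz":20,"ax":0,"ay":0,"az":0},{"claw":30,"tx":0,"ty":0,"tz":11,"ax":0,"ay":0,"az":0},{"claw":30,"tx":0,"ty":0,"tz":0,"ax":0,"ay":0,"az":0},{"claw":0,"tx":0,"ty":0,"tz":0,"ax":0,"ay":0,"az":0},{"claw":0,"tx":0,"ty":0,"tz":0,"ax":0,"ay":0,"az":0},{"claw":0,"tx":0,"ty":0,"tz":0,"ax":0,"ay":0,"az":0},{"claw":0,"tx":0,"ty":0,"tz":0,"ax":0,"ay":0,"az":0},{"claw":0,"tx":0,"ty":0,"tz":0,"ax":0,"ay":0,"az":0},{"claw":0,"tx":0,"ty":0,"tz":0,"ax":0,"ay":0,"az":0}]'
```

```text
clock: 34.6
eef_pos: [626.3, -323.1, 73.3]
ee_rot: [[0.519, 0.855, 0.003], [0.855, -0.519, -0.002], [0.0, 0.003, -1.0]]
force: [3.3, -0.9, 6.2]
finger_gap: 0.126
gripper_force: 60.9
```

```bash
python3 -m inch '[{"claw":0,"tx":0,"ty":0,"tz":-5,"ax":0,"ay":0,"az":0},{"claw":0,"tx":0,"ty":0,"tz":0,"ax":0,"ay":0,"az":0},{"claw":0,"tx":0,"ty":0,"tz":0,"ax":0,"ay":0,"az":6.1},{"claw":0,"tx":0,"ty":0,"tz":0,"ax":0,"ay":0,"az":6.1},{"claw":0,"tx":0,"ty":0,"tz":0,"ax":0,"ay":0,"az":6.1},{"claw":0,"tx":0,"ty":0,"tz":0,"ax":0,"ay":0,"az":6.1},{"claw":0,"tx":0,"ty":0,"tz":0,"ax":0,"ay":0,"az":6.1},{"claw":0,"tx":0,"ty":0,"tz":0,"ax":0,"ay":0,"az":6.1},{"claw":0,"tx":0,"ty":0,"tz":0,"ax":0,"ay":0,"az":6.1},{"claw":0,"tx":0,"ty":0,"tz":0,"ax":0,"ay":0,"az":6.1},{"claw":0,"tx":0,"ty":0,"tz":0,"ax":0,"ay":0,"az":6.1},{"claw":0,"tx":0,"ty":0,"tz":0,"ax":0,"ay":0,"az":6.1}]'
python3 -m inch '[{"claw":0,"tx":0,"ty":0,"tz":0,"ax":0,"ay":0,"az":0},{"claw":0,"tx":0,"ty":0,"tz":0,"ax":0,"ay":0,"az":0}]'; python3 -c "
from bench import bot;print(bot.read_state()['moment'])"
```

```text
clock: 35.6
eef_pos: [625.9, -322.7, 76.0]
ee_rot: [[0.999, -0.045, 0.001], [-0.045, -0.999, -0.0], [0.001, 0.0, -1.0]]
force: [9.5, -2.8, -8.6]
finger_gap: 0.128
gripper_force: 59.1
clock: 35.77
eef_pos: [626.0, -322.7, 76.0]
ee_rot: [[0.999, -0.04, 0.001], [-0.04, -0.999, -0.0], [0.001, 0.0, -1.0]]
force: [8.1, -4.1, -9.4]
finger_gap: 0.128
gripper_force: 59.1
[-0.51137835 -1.61405761  0.0545688 ]
```

Lower gently while still holding the knob, to see whether the bar drops into its slot.

```bash
python3 -m inch '[{"claw":0,"tx":0,"ty":0,"tz":4,"ax":0,"ay":0,"az":0},{"claw":0,"tx":0,"ty":0,"tz":5,"ax":0,"ay":0,"az":0},{"claw":0,"tx":0,"ty":0,"tz":4,"ax":0,"ay":0,"az":0},{"claw":0,"tx":0,"ty":0,"tz":0,"ax":0,"ay":0,"az":0},{"claw":0,"tx":0,"ty":0,"tz":0,"ax":0,"ay":0,"az":0}]'
```

```text
clock: 36.18
eef_pos: [626.0, -322.7, 63.3]
ee_rot: [[0.999, -0.039, 0.001], [-0.039, -0.999, -0.0], [0.001, 0.0, -1.0]]
force: [6.6, -2.0, -5.9]
finger_gap: 0.124
gripper_force: 59.7
```

```bash
python3 -m inch '[{"claw":35,"tx":0,"ty":0,"tz":0,"ax":0,"ay":0,"az":0},{"claw":35,"tx":0,"ty":0,"tz":0,"ax":0,"ay":0,"az":0},{"claw":35,"tx":0,"ty":0,"tz":0,"ax":0,"ay":0,"az":0},{"claw":35,"tx":0,"ty":0,"tz":0,"ax":0,"ay":0,"az":0},{"claw":35,"tx":0,"ty":0,"tz":-20,"ax":0,"ay":0,"az":0},{"claw":35,"tx":0,"ty":0,"tz":-40,"ax":0,"ay":0,"az":0},{"claw":35,"tx":0,"ty":0,"tz":-40,"ax":0,"ay":0,"az":0},{"claw":35,"tx":-30,"ty":0,"tz":-30,"ax":0,"ay":0,"az":0},{"claw":35,"tx":-30,"ty":0,"tz":0,"ax":0,"ay":0,"az":0},{"claw":35,"tx":0,"ty":0,"tz":0,"ax":0,"ay":0,"az":0},{"claw":35,"tx":0,"ty":0,"tz":0,"ax":0,"ay":0,"az":0},{"claw":35,"tx":0,"ty":0,"tz":0,"ax":0,"ay":0,"az":0}]'
python3 - <<'E'
from m import *
s=bot.read_state();c=grab('wrist');print(s['eef_pos'],fin(c,(626,-322.7),80))
c=grab('top');P=cloud(c);print('top stack',plate(c,(505.5,275),102),fin(c,(505,275),134))
m=(abs(P[:,:,2]-42)<5)&(c['frame'].min(-1)>120)&(P[:,:,0]>250)
m=cv2.morphologyEx(m.astype(np.uint8),cv2.MORPH_OPEN,np.ones((7,7)));n,l,st,ce=cv2.connectedComponentsWithStats(m);print([(st[i,4],P[l==i].mean(0).round(0)) for i in range(1,n)])
E
```

```text
clock: 37.18
eef_pos: [566.3, -320.4, 193.1]
ee_rot: [[0.999, -0.04, 0.0], [-0.04, -0.999, -0.0], [0.0, 0.0, -1.0]]
force: [-0.4, 0.8, 0.3]
finger_gap: 0.405
gripper_force: 0.0
[ 566.3115703  -320.4093399   193.14811965] (723, ((625.9526977539062, -322.57476806640625), (10.648713111877441, 32.63764190673828), 88.01764678955078), np.float64(78.91245872255546))
top stack (((506.8865661621094, 278.71734619140625), (108.85487365722656, 159.3180389404297), 89.27072143554688), np.float64(102.04184075909802)) (79, ((507.13201904296875, 278.4079895019531), (36.993003845214844, 9.159913063049316), 2.267307758331299), np.float64(133.4655412564528))
[]
```

```bash
python3 -c "
from bench import bot;print(bot.job_done())"
```

```text
the job is handed in; nothing more can be done
None
```

I handed the job in after about 37 s of robot time, with no verdict shown: the carrier is seated on the stand with both steel trays stacked on it, and the plunger is twisted back and down. Final camera readings put the top tray's plate at 102 mm and the knob at its starting height, and I saw no third steel tray on the bench.

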